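# Lift a circuit board off the preheater with a spatula, onto the cooling stand

## Task

The green circuit board on the preheater is ready to cool. Take the steel board lifter by its black handle, work its thin front edge under the board against the stop at the back of the plate, lift the board clear and set it down flat on the two ledges of the aluminium cooling stand, between the side walls and in front of the end stops; then lay the lifter flat on the bench again. The board is warm and fragile: carry it roughly level on the lifter, never touch it with the gripper, never ram, squeeze or drop it, do not press hard on the glass plate, and leave the other things on the bench where they are.

Things in the scene. Friction and masses are not known exactly. Their poses are not given: they have to be found in the camera images.
- board: Green circuit board lying parts up on the preheater plate, about 70 g: see board_mid for its size. Origin: centre of its underside, z up; its edges are turned by -0.244 rad about z against this frame's axes, so use board_mid.
- board_mid (a point): Centre of the green board's underside, axes along its edges: the board is 85 (x) x 125 (y) x 2 mm, a 22 mm wide black capacitor stands 26 mm tall on it. It starts nearly parallel to the preheater, its long back edge (+x) 1 to 30 mm in front of the board stop.
- preheater: Grey box fixed to the bench, smooth black glass top. Origin: centre of its underside; x points to its back, z up. Glass at z=50 mm, flat and clear from x=-105 to 69 mm, y=-92 to 92 mm. At x=69 mm stands the aluminium board stop, 136 mm wide (y), 8 mm above the glass; the board's back edge comes up against it. Knob and switch are on the front (-x).
- stand: Aluminium cooling stand, fixed, open at front (-x) and top. Origin: centre of underside; x to its back, z up. Base 124 x 160 x 4 mm. Two ledges along x for the board's ends: tops at z=45 mm, 4 mm thick, x=-47 to 50 mm, y=44 to 67 mm either side; the 68 mm blade passes down between them. Walls 134 mm apart, flaring outward from z=54 to 64 mm. Stops 6 mm high on the ledges at x=50 mm.
- stand_seat (a point): Point of the cooling stand, level with the tops of the ledges, where the centre of the board's underside belongs.
- lifter: Board lifter: steel spatula, black handle, 0.26 kg, on the bench. Origin: middle of blade's rear edge, underside; x along the blade, z up. Blade 68 mm wide, 90 mm long, 2 mm thick, its top ground thin from x=70 to 90 mm; 14 mm upstand at its rear. Use has bent the stiff blade up, by an unknown 0 to 6 mm at the front edge. Handle bar 20 x 24 mm, x=-95 to -25 mm, its middle at z=45 mm.
- lifter_grip (a point): Middle of the lifter's handle, 60 mm behind the blade's rear edge and 45 mm above its underside: the place to grip, fingers closing along the lifter's y.
- tip_cleaner: Bystander: soldering tip cleaner with brown hood and green foot, 45 x 45 x 61 mm, standing on the bench. Origin: centre of its underside.
- flux_bottle: Bystander: small dropper bottle with a purple cap, 35 mm wide, 94 mm tall, standing on the bench. Origin: centre of its underside.

How it is judged:
By the outcome, as a careful person would: the job done as asked, in the order asked, and still so for the second after the job is handed in, with the robot touching nothing.
It also fails if it takes over 70 s, if anything falls off the work surface, if the arm or the gripper's body presses on something with over 40 N, if the wrist force passes 120 N, or if a joint passes its speed limit or range.

## Robot

A 6-joint arm with a two-finger parallel gripper is mounted at the origin on a cart in front of the work surface, level with it; the furniture and walls round the work are solid. World frame = base frame: x ahead of the robot, y to its left, z up, the work surface at z = 0. Lengths are in m, angles in degrees, forces in N, time in s.
With the tool pointing down it reaches from about 0.25 to 0.725 m from the base axis. Payload 9.7 kg.
Tool frame: the origin (TCP) lies on the centre line of the jaws, within the pads' length; the fingertips stand 19 mm ahead of it and the grasp point (between the pads) is the TCP; z points along the fingers, y is the direction in which the jaws open and shut (so a half turn about z gives the same grasp; the last joint's range is limited). The gripper opens to 85 mm and grips with 20 to 120 N. Pads are 22 mm wide; open, the fingers measure 114 mm over their backs; the gripper's body (76 mm by 85 mm) begins 54 mm behind the grasp point. The pads swing forward as they close: fully open they stand 13 mm farther back than shut.
Start: joints at [66.864, 4.979, 10.078, 95.1, 0, 90], TCP at [0.216, 0.506, 0.25] pointing down, gripper open.
Joint ranges: [-179.16, 179.16], [-48.56, 103.87], [-65.8, 70.77], [-126.05, 130.52], [-82.76, 87.17], [-180, 180]. Speed limits (degrees/s): [127.2, 127.2, 147.25, 180, 180, 180].

## Interface

Orientations are given as [roll, pitch, yaw] about the fixed x, y, z axes, in that order (R = Rz(yaw) Ry(pitch) Rx(roll)).
In Python, from workcell import bot gives the robot as it stands.
- The arm moves only by the tool servo_tool, never from a script. Its argument "motion" is a list that holds one entry, the list of rows, each a list of 6 numbers: the shift along the tool's x, y, z in mm, then the turn, a rotation vector about the tool's x, y, z in rad. A call has 1 to 5 rows; each row shifts and turns the commanded pose from where the row before left it, along the tool's axes as they then stand; what a row does not reach is not made up. A row lasts 1/10 s, in which the tool goes at most 50 mm and 8.59 degrees, less where a joint would pass 70% of its speed; a pose out of reach is approached as far as the arm can. A call is refused whole if a number of a shift passes 50 or a number of a turn 0.15, either way. A call with a gripper value outside its range is refused whole. "gripper" is the finger opening in mm, from 0 to 85.4, set as the call begins (left out, the last holds). The fingers move at their own pace and stop on an object; "newtons" is the grip in N (left out, the last holds). Time passes only in rows, so rows that do not move let the fingers close. It gives the time, the measured TCP pose, the force and the opening at its end, in the units of the state.
- bot.get_obs(): the state, without advancing time (a new reading comes with each control period).
- bot.camera(name): name is "scene" or "top" or "wrist"; returns a dict with "color" (400x640x3 uint8, red, green, blue), "fx", "fy", "cx", "cy" (pixels), "R" (3x3) and "t" (3): a world point X has camera coordinates R X + t. Camera axes: x right, y down, z forward; pixel columns grow to the right and rows downward; lengths in m; the calibration is good to about 2 mm. A picture is of the moment at which its call begins. There is no depth.
- bot.job_done(): hands the job in, once; it reports no verdict.
Trained networks look in a picture, given as the dict that the camera call returned (one of the last four; its "shot" number tells which), for a name from the list of things; names that differ only in an ending like _2 or _b are one class to them, and where a whole thing is asked for, a point or a joint stands for the part that bears it (a point fixed in the world has none). Each returns a list of dicts, best first, with "confidence" (0 to 1); they miss things now and then, are a little off and sometimes report something else, mostly with a low value. They report only what shows in the picture. A call takes as long as a camera call.
- bot.look_for(picture, label): "rect" ([left, top, width, height] in pixels, round what is visible of it).
The state is a dict: "time": time; "q": joint angles; "qd": joint speeds; "joint_efforts": joint torques, N m; "ee_pos": TCP position; "tcp_rot": TCP orientation; "wrist_force": force on the tool from outside, world axes, zero at the start; "torque": the same for the moment, N m; "opening": finger opening in m.
Only numpy, scipy, OpenCV 4.12 (cv2) and the standard library are available. Lean on these libraries where they do the work, as an engineer would, in place of code of your own. Each camera call takes 0.05 s, during which the arm holds its last target.

## Working session

There is one attempt and no reset: what is moved stays moved. The work goes in short steps, Python scripts to look and compute and a tool call to move; the robot and the scene stay as the last step left them, time stands still between calls to the robot, and variables do not carry over. Pictures are saved under pics/ and viewed, and the job is handed in when it is done.

Besides the shell and the picture viewer there is one more tool, called after ">>>" as name([rows], argument=value, ...), one row to a line, values as JSON. servo_tool: Moves the arm, as the interface text tells. Its arguments: {"type":"object","properties":{"motion":{"type":"array","items":{"type":"array","items":{"type":"array","items":{"type":"number"}}}},"gripper":{"type":"number"},"newtons":{"type":"number"}},"required":["motion"]}

```bash
ls; mkdir -p pics; python3 - <<'E'
from workcell import bot
import cv2
o=bot.get_obs();print({k:o[k] for k in('time','q','ee_pos','tcp_rot','wrist_force','opening')})
for n in("scene","top","wrist"):
    c=bot.camera(n);cv2.imwrite(f"pics/{n}0.png",c["color"][:,:,::-1])
    print(n,c["fx"],c["cx"],c["cy"],c["R"],c["t"],c["shot"])
    for l in("board","preheater","stand","lifter","lifter_grip"):
        print(l,[(r["rect"],round(r["confidence"],2)) for r in bot.look_for(c,l)][:2])
E
```

```text
pics
{'time': 0.0, 'q': array([ 6.68663685e+01,  5.01167733e+00,  1.00330479e+01,  9.51009387e+01,
       -1.50505677e-03,  9.00007761e+01]), 'ee_pos': array([0.21600185, 0.50556891, 0.24956494]), 'tcp_rot': array([-1.79920432e+02,  1.50613308e-03,  1.56865594e+02]), 'wrist_force': array([ 0.87846623, -0.05987403, -0.87596028]), 'opening': 0.0856334194647502}
scene 490.85836262521127 323.28841080734185 200.43999512275226 [[ 6.69246406e-01 -7.43040507e-01 -2.31145043e-04]
 [-4.36668613e-01 -3.93049707e-01 -8.09217184e-01]
 [ 6.01190295e-01  5.41666626e-01 -5.87509571e-01]] [-0.34497693  0.34294146  0.75097304] 1
board [([260.6, 155.7, 58.6, 36.0], 0.95)]
preheater [([228.8, 149.7, 106.1, 68.3], 0.92)]
stand [([373.4, 210.5, 95.4, 80.0], 0.71)]
lifter [([255.6, 248.7, 69.5, 40.4], 0.8)]
lifter_grip [([260.6, 249.9, 68.4, 37.2], 0.69)]
top 433.14132691523963 326.3170553551901 196.68983679742112 [[-0.01402728 -0.9998016   0.01414176]
 [-0.99397269  0.01240482 -0.10892386]
 [ 0.10872683 -0.01558443 -0.9939495 ]] [0.09995171 0.57999949 1.23784402] 2
board [([258.2, 160.9, 43.1, 34.3], 0.68), ([211.3, 212.2, 13.3, 9.6], 0.17)]
preheater [([239.8, 146.8, 74.2, 77.8], 0.84), ([257.5, 165.5, 45.0, 30.0], 0.42)]
stand [([381.6, 158.3, 55.2, 38.2], 0.72)]
lifter [([324.1, 235.1, 65.6, 24.2], 0.62)]
lifter_grip [([324.1, 235.8, 66.1, 25.3], 0.77), ([256.1, 160.3, 44.8, 32.7], 0.38)]
wrist 281.17416831637087 317.61005340508007 198.09752842319173 [[ 3.92204184e-01  9.19878128e-01  3.28520497e-04]
 [ 8.72944361e-01 -3.72305823e-01  3.15208689e-01]
 [ 2.90075888e-01 -1.23339386e-01 -9.49022326e-01]] [-0.54985023 -0.04216153  0.38093114] 3
board []
preheater []
stand []
lifter [([140.5, 369.7, 19.0, 23.2], 0.79)]
lifter_grip []
```

```bash
python3 - <<'E'
import cv2
a=cv2.imread("pics/scene0.png");cv2.imwrite("pics/s0c.png",cv2.resize(a[130:310,210:490],(784,504),interpolation=cv2.INTER_CUBIC))
a=cv2.imread("pics/top0.png");cv2.imwrite("pics/t0c.png",cv2.resize(a[130:290,210:450],(792,528),interpolation=cv2.INTER_CUBIC))
E
```

```text
(no output)
```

View pics/s0c.png

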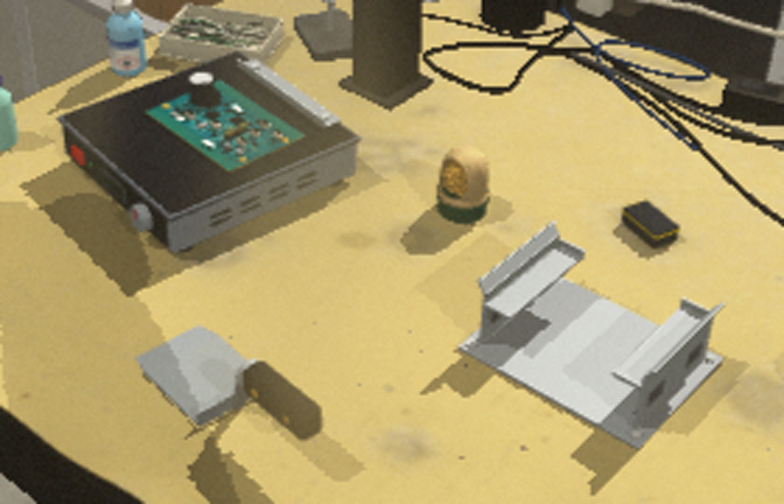

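View pics/t0c.png

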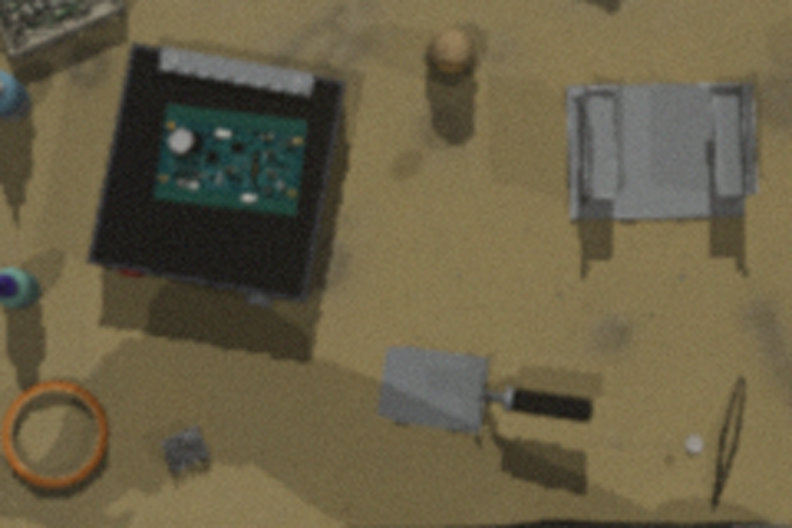

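View pics/wrist0.png

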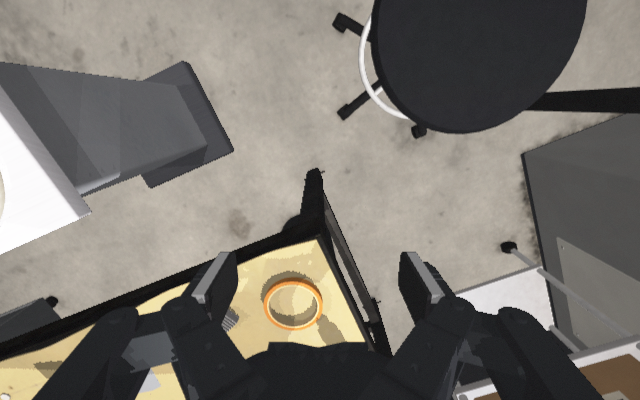

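```bash
cat > h.py <<'E'
import numpy as np, cv2
from workcell import bot
def ray(c,u,v):
    d=np.array([(u-c["cx"])/c["fx"],(v-c["cy"])/c["fy"],1.0]); R=np.array(c["R"]);t=np.array(c["t"])
    return -R.T@t, R.T@d
def atz(c,u,v,z):
    o,d=ray(c,u,v); return o+d*(z-o[2])/d[2]
def proj(c,X):
    p=np.array(c["R"])@np.array(X).T+np.array(c["t"])[:,None]
    return np.stack([c["fx"]*p[0]/p[2]+c["cx"],c["fy"]*p[1]/p[2]+c["cy"]],1)
def tri(obs):
    A=np.zeros((3,3));b=np.zeros(3)
    for c,u,v in obs:
        o,d=ray(c,u,v);d=d/np.linalg.norm(d);P=np.eye(3)-np.outer(d,d);A+=P;b+=P@o
    X=np.linalg.solve(A,b)
    return X,[np.linalg.norm(proj(c,X[None])[0]-[u,v]) for c,u,v in obs]
E
python3 - <<'E'
from h import *
np.set_printoptions(precision=4,suppress=True)
T=bot.camera("top");S=bot.camera("scene")
f=lambda u,v,z:atz(T,u/3.3+210-.35,v/3.3+130-.35,z)
g=lambda u,v,z:atz(S,u/2.8+210-.3,v/2.8+130-.3,z)
print("pre top",[f(*p,.05)[:2] for p in[(135,45),(345,82),(302,298),(92,262)]])
print("pre scene",[g(*p,.05)[:2] for p in[(222,55),(358,140),(168,250),(62,120)]])
print("board top",[f(*p,.052)[:2] for p in[(170,103),(308,120),(296,215),(155,197)]])
print("board scene",[g(*p,.052)[:2] for p in[(303,138),(233,170),(148,112)]])
print("lift top",[f(*p,.002)[:2] for p in[(388,346),(379,415),(480,430),(487,356)]])
print("lift scene",[g(*p,.002)[:2] for p in[(200,327),(138,360)]])
print("handle top",[f(*p,.057)[:2] for p in[(512,388),(592,397),(590,420),(510,410)]])
print("handle scene end",[g(*p,.057)[:2] for p in[(322,404)]])
print("stand base top",[f(*p,.0)[:2] for p in[(570,218),(748,216)]], "back wall tops",[f(*p,.064)[:2] for p in[(568,86),(752,84)]])
print("stand scene base",[g(*p,.004)[:2] for p in[(460,348),(640,445),(720,360)]])
E
```

```text
pre top [array([0.7387, 0.3114]), array([0.7033, 0.1262]), array([0.513 , 0.1656]), array([0.5467, 0.3477])]
pre scene [array([0.7262, 0.3147]), array([0.7014, 0.1202]), array([0.4826, 0.1294]), array([0.5482, 0.339 ])]
board top [array([0.6859, 0.2801]), array([0.6693, 0.159 ]), array([0.5854, 0.1702]), array([0.6027, 0.293 ])]
board scene [array([0.6692, 0.1562]), array([0.5931, 0.1672]), array([0.6069, 0.2891])]
lift top [array([0.4715, 0.0907]), array([0.4101, 0.0996]), array([0.3955, 0.0094]), array([0.4613, 0.0017])]
lift scene [array([0.4722, 0.0859]), array([0.4141, 0.0937])]
handle top [array([ 0.4329, -0.0145]), array([ 0.4242, -0.0831]), array([ 0.4047, -0.0808]), array([ 0.4142, -0.0123])]
handle scene end [array([ 0.4311, -0.0796])]
stand base top [array([ 0.5855, -0.0769]), array([ 0.5853, -0.2398])] back wall tops [array([ 0.6947, -0.069 ]), array([ 0.6947, -0.2307])]
stand scene base [array([ 0.5876, -0.082 ]), array([ 0.5917, -0.2387]), array([ 0.7092, -0.2373])]
```

```bash
cat > plan.py <<'E'
import numpy as np, json, sys
from scipy.spatial.transform import Rotation as Ro
from workcell import bot
def cur():
    o=bot.get_obs(); return np.array(o["ee_pos"]),Ro.from_euler("xyz",o["tcp_rot"],degrees=True)
def plan(p,R,wps):
    """wps: list of (pos, Rot, nrows). prints calls of <=5 rows"""
    rows=[]
    for P,Q,n in wps:
        for k in range(n):
            m=n-k
            tp=p+(np.array(P)-p)/m
            rv=(R.inv()*Q).as_rotvec()/m
            d=np.round(R.inv().apply(tp-p)*1000,1); rv=np.round(rv,3)
            if abs(d).max()>50 or np.linalg.norm(d)>50.2 or np.linalg.norm(rv)>.15: print("LIMIT",d,rv)
            p=p+R.apply(d/1000); R=R*Ro.from_rotvec(rv); rows.append([float(x)+0 for x in list(d)+list(rv)])
    for i in range(0,len(rows),5): print(json.dumps([rows[i:i+5]]))
    print("end",p.round(4),R.as_euler("xyz",degrees=True).round(2))
    return p,R
def down(yaw,pitch=0):
    # tool down, tool x at heading yaw; pitch>0 = lifter nose down (lifter x = -tool x)
    y=np.radians(yaw)
    R=Ro.from_euler("xyz",[180,0,yaw],degrees=True)
    ty=R.apply([0,1,0])
    # lifter x=-toolx; lifter y: z up -> y = z x x
    lx=-R.apply([1,0,0]); ly=np.cross([0,0,1],lx)
    return Ro.from_rotvec(np.radians(pitch)*ly)*R
E
python3 - <<'E'
from plan import *
p,R=cur()
p,R=plan(p,R,[([.46,.24,.27],down(170),8)])
plan(p,R,[([.45,-.15,.27],down(180),9)])
E
```

```text
[[[-41.1, -18.6, -2.5, 0.0, 0.0, -0.029], [-40.5, -19.7, -2.5, 0.0, 0.0, -0.029], [-39.9, -20.9, -2.5, 0.0, 0.0, -0.029], [-39.3, -22.1, -2.4, 0.0, 0.0, -0.028], [-38.7, -23.2, -2.5, 0.0, 0.0, -0.029]]]
[[[-38.0, -24.3, -2.4, 0.0, 0.0, -0.028], [-37.3, -25.3, -2.5, 0.0, 0.0, -0.029], [-36.6, -26.4, -2.4, 0.0, 0.0, -0.028]]]
end [0.46 0.24 0.27] [180.     0.   169.98]
[[[-6.4, -42.9, 0.0, 0.0, 0.0, -0.019], [-5.6, -43.0, 0.0, 0.0, 0.0, -0.019], [-4.8, -43.1, 0.0, 0.0, 0.0, -0.02], [-4.0, -43.2, 0.0, 0.0, 0.0, -0.019], [-3.1, -43.2, 0.0, 0.0, 0.0, -0.02]]]
[[[-2.3, -43.3, 0.0, 0.0, 0.0, -0.019], [-1.5, -43.3, 0.0, 0.0, 0.0, -0.02], [-0.6, -43.3, 0.0, 0.0, 0.0, -0.019], [0.3, -43.3, 0.0, 0.0, 0.0, -0.02]]]
end [ 0.45 -0.15  0.27] [ 180.      0.   -179.99]
```

>>> servo_tool([
  [[-41, -19, -2.5, 0, 0, -0.029], [-40.5, -20, -2.5, 0, 0, -0.029], [-40, -21, -2.5, 0, 0, -0.029], [-39, -22, -2.5, 0, 0, -0.029], [-39, -23, -2.5, 0, 0, -0.029]],
])

```text
time: 1.5
ee_pos: [0.3691, 0.3378, 0.2631]
tcp_rot: [180.0, 0.0, 165.3]
wrist_force: [0.1, -0.1, 0.9]
opening: 0.0851
```

>>> servo_tool([
  [[-38, -24, -2.5, 0, 0, -0.028], [-37, -25, -2.5, 0, 0, -0.029], [-37, -26, -2.5, 0, 0, -0.028], [0, 0, 0, 0, 0, 0], [0, 0, 0, 0, 0, 0]],
])

```text
time: 2.0
ee_pos: [0.4607, 0.2399, 0.2702]
tcp_rot: [180.0, -0.0, 169.9]
wrist_force: [0.4, -0.5, -0.1]
opening: 0.0854
```

```bash
python3 - <<'E'
from h import *
import pickle
c=bot.camera("wrist");cv2.imwrite("pics/w1.png",c["color"][:,:,::-1]);pickle.dump(c,open("w1.pkl","wb"))
o=bot.get_obs();print(o["time"],o["q"],o["ee_pos"],o["tcp_rot"])
for l in("board","preheater"): print(l,bot.look_for(c,l)[:2])
E
```

```text
2.05 [2.76018009e+01 1.24391392e+00 8.40678790e+00 9.71784175e+01
 1.55780422e-02 3.76179091e+01] [0.46012751 0.24064888 0.27020864] [ 1.79997148e+02 -2.18207630e-02  1.69983890e+02]
board [{'rect': [281.7, 266.0, 89.7, 54.9], 'confidence': 0.72}]
preheater [{'rect': [267.8, 206.8, 144.0, 135.8], 'confidence': 0.91}]
```

View pics/w1.png

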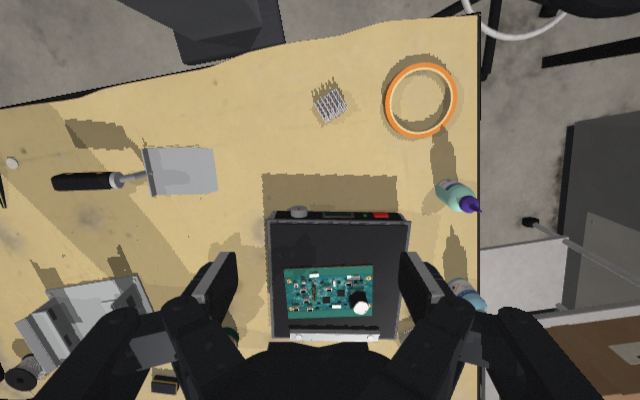

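```bash
python3 - <<'E'
import cv2
a=cv2.imread("pics/w1.png")
cv2.imwrite("pics/w1p.png",cv2.resize(a[200:350,260:420],None,fx=4.8,fy=3.9,interpolation=cv2.INTER_CUBIC)) if 0 else None
cv2.imwrite("pics/w1p.png",cv2.resize(a[200:345,260:420],None,fx=4,fy=4,interpolation=cv2.INTER_CUBIC))
cv2.imwrite("pics/w1l.png",cv2.resize(a[130:210,40:230],None,fx=4,fy=4,interpolation=cv2.INTER_CUBIC))
E
```

```text
(no output)
```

View pics/w1p.png

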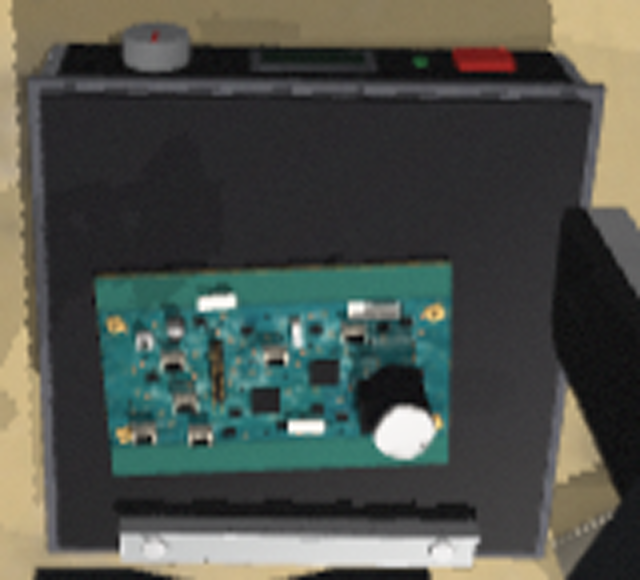

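View pics/w1l.png

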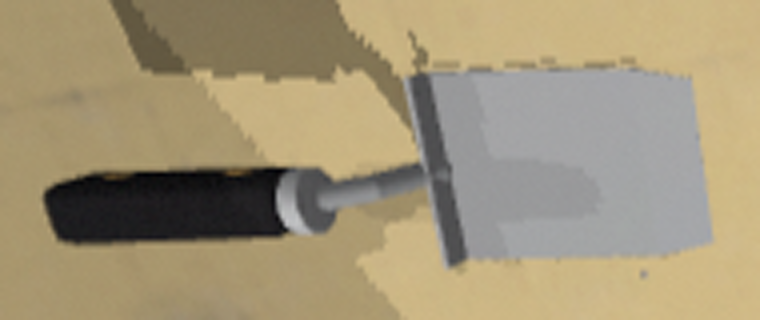

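>>> servo_tool([
  [[-6.4, -43, 0, 0, 0, -0.019], [-5.6, -43, 0, 0, 0, -0.019], [-4.8, -43, 0, 0, 0, -0.02], [-4, -43, 0, 0, 0, -0.019], [-3, -43, 0, 0, 0, -0.02]],
])

```text
time: 2.65
ee_pos: [0.4541, 0.024, 0.2705]
tcp_rot: [180.0, 0.0, 175.8]
wrist_force: [0.7, -0.1, -0.2]
opening: 0.0854
```

>>> servo_tool([
  [[-2.3, -43, 0, 0, 0, -0.019], [-1.5, -43, 0, 0, 0, -0.02], [-0.6, -43, 0, 0, 0, -0.019], [0.3, -43, 0, 0, 0, -0.02], [0, 0, 0, 0, 0, 0]],
])

```text
time: 3.15
ee_pos: [0.4503, -0.1504, 0.27]
tcp_rot: [-180.0, -0.0, 180.0]
wrist_force: [0.2, 0.2, 0.3]
opening: 0.0855
```

>>> servo_tool([
  [[0, 0, 0, 0, 0, 0]],
])

```text
time: 3.25
ee_pos: [0.4506, -0.1474, 0.2702]
tcp_rot: [180.0, -0.0, -180.0]
wrist_force: [0.3, -0.4, 0.3]
opening: 0.0854
```

```bash
python3 - <<'E'
from h import *
import pickle
c=bot.camera("wrist");cv2.imwrite("pics/w2.png",c["color"][:,:,::-1]);pickle.dump(c,open("w2.pkl","wb"))
o=bot.get_obs();print(o["time"],o["q"],o["ee_pos"],o["tcp_rot"])
for l in("stand","lifter","lifter_grip","stand_seat"): print(l,bot.look_for(c,l)[:2])
from plan import *
p,R=cur()
plan(p,R,[([.419,-.054,.20],down(262),11)])
E
```

```text
3.3 [-1.80458542e+01 -4.90269063e+00  2.43304999e+00  9.73419857e+01
  1.80036111e-02 -1.81480864e+01] [ 0.45070572 -0.14675414  0.27030962] [ 1.79980947e+02 -3.26788765e-04 -1.79897769e+02]
stand [{'rect': [256.0, 250.9, 110.8, 87.5], 'confidence': 0.65}]
lifter [{'rect': [371.6, 125.3, 123.9, 56.1], 'confidence': 0.67}]
lifter_grip [{'rect': [367.9, 124.1, 129.3, 56.0], 'confidence': 0.92}]
stand_seat [{'rect': [253.6, 251.9, 110.7, 84.9], 'confidence': 0.6}]
[[[2.9, 8.4, 6.4, 0.0, 0.0, -0.13], [1.8, 8.7, 6.4, 0.0, 0.0, -0.13], [0.6, 8.9, 6.4, 0.0, 0.0, -0.13], [-0.6, 8.9, 6.4, 0.0, 0.0, -0.13], [-1.7, 8.7, 6.4, 0.0, 0.0, -0.13]]]
[[[-2.8, 8.4, 6.4, 0.0, 0.0, -0.13], [-3.9, 8.0, 6.4, 0.0, 0.0, -0.13], [-4.9, 7.4, 6.4, 0.0, 0.0, -0.129], [-5.8, 6.8, 6.4, 0.0, 0.0, -0.13], [-6.6, 5.9, 6.4, 0.0, 0.0, -0.129]]]
[[[-7.3, 5.1, 6.4, 0.0, 0.0, -0.13]]]
end [ 0.419 -0.054  0.2  ] [-179.98    0.    -97.99]
```

View pics/w2.png

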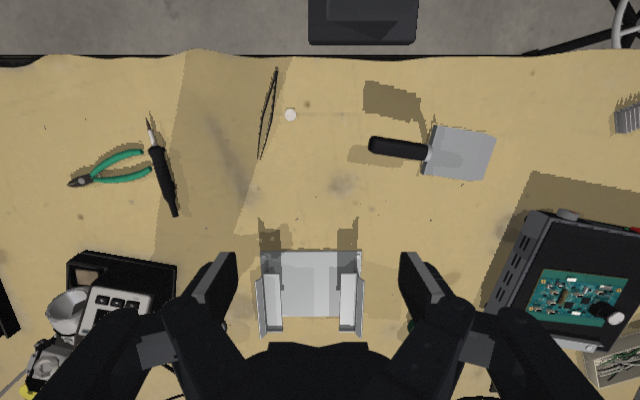

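```bash
python3 - <<'E'
import cv2
a=cv2.imread("pics/w2.png")
cv2.imwrite("pics/w2s.png",cv2.resize(a[240:345,245:375],None,fx=5,fy=5,interpolation=cv2.INTER_CUBIC))
cv2.imwrite("pics/w2l.png",cv2.resize(a[115:190,360:505],None,fx=5,fy=5,interpolation=cv2.INTER_CUBIC))
E
```

```text
(no output)
```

View pics/w2s.png

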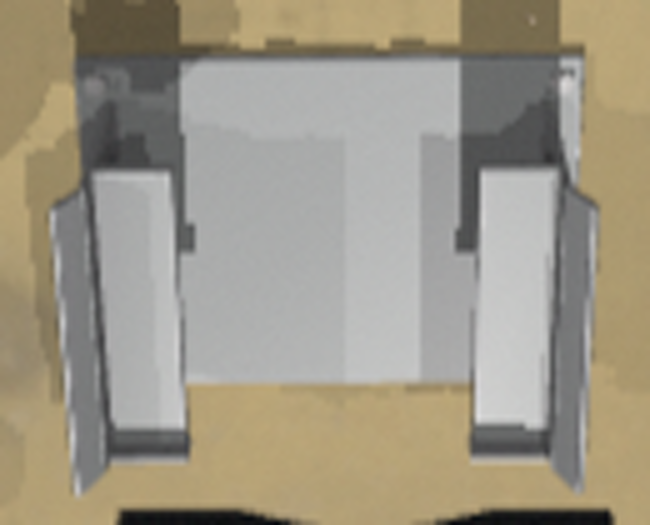

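View pics/w2l.png

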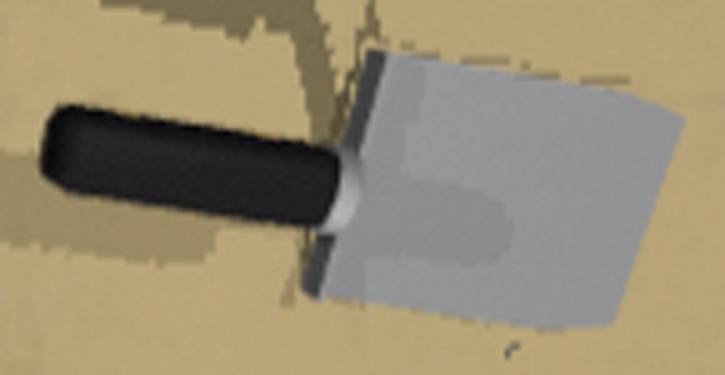

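>>> servo_tool([
  [[3, 8.5, 6.4, 0, 0, -0.13], [2, 8.5, 6.4, 0, 0, -0.13], [0.5, 9, 6.4, 0, 0, -0.13], [-0.5, 9, 6.4, 0, 0, -0.13], [-1.5, 8.5, 6.4, 0, 0, -0.13]],
])

```text
time: 4.0
ee_pos: [0.4358, -0.1047, 0.2382]
tcp_rot: [-180.0, 0.0, -142.3]
wrist_force: [-0.5, 0.6, -0.0]
opening: 0.0855
```

>>> servo_tool([
  [[-3, 8.5, 6.4, 0, 0, -0.13], [-4, 8, 6.4, 0, 0, -0.13], [-5, 7.5, 6.4, 0, 0, -0.13], [-6, 7, 6.4, 0, 0, -0.13], [-6.5, 6, 6.4, 0, 0, -0.13]],
])

```text
time: 4.5
ee_pos: [0.4213, -0.062, 0.2062]
tcp_rot: [-180.0, 0.0, -105.0]
wrist_force: [0.7, -0.2, 1.0]
opening: 0.0853
```

>>> servo_tool([
  [[-7.5, 5, 6.4, 0, 0, -0.13], [0, 0, 0, 0, 0, 0], [0, 0, 0, 0, 0, 0]],
])

```text
time: 4.8
ee_pos: [0.4186, -0.0542, 0.2002]
tcp_rot: [-180.0, -0.0, -98.1]
wrist_force: [-0.7, 0.0, 0.3]
opening: 0.0853
```

```bash
python3 - <<'E'
from h import *
import pickle
c=bot.camera("wrist");cv2.imwrite("pics/w3.png",c["color"][:,:,::-1]);pickle.dump(c,open("w3.pkl","wb"))
o=bot.get_obs();print(o["time"],o["q"],o["ee_pos"],o["tcp_rot"])
for l in("lifter","lifter_grip"): print(l,bot.look_for(c,l)[:2])
E
```

```text
4.85 [-7.40456850e+00 -1.32574278e+01 -1.26404647e+01  9.05826296e+01
 -5.87648272e-03 -8.92623511e+01] [ 0.41876196 -0.05444915  0.20028847] [-1.79965594e+02 -5.43398417e-03 -9.81422208e+01]
lifter [{'rect': [289.3, 155.9, 55.1, 132.8], 'confidence': 0.76}]
lifter_grip [{'rect': [289.5, 156.5, 55.1, 129.0], 'confidence': 0.57}]
```

View pics/w3.png

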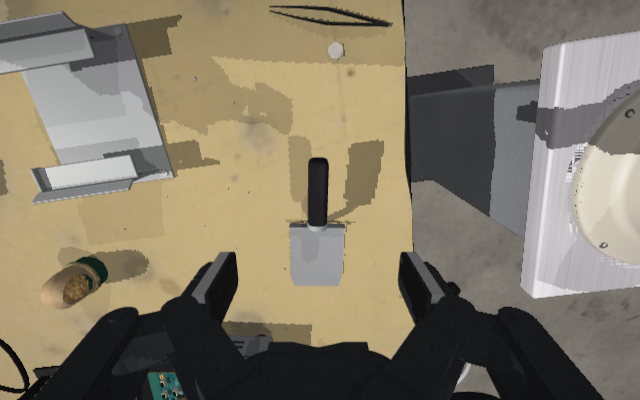

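```bash
python3 - <<'E'
import cv2
a=cv2.imread("pics/w1.png")
cv2.imwrite("pics/w1st.png",cv2.resize(a[310:345,280:385],None,fx=7,fy=7,interpolation=cv2.INTER_CUBIC))
a=cv2.imread("pics/w3.png")
cv2.imwrite("pics/w3l.png",cv2.resize(a[150:295,270:365],None,fx=4,fy=4,interpolation=cv2.INTER_CUBIC))
E
```

```text
(no output)
```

View pics/w1st.png

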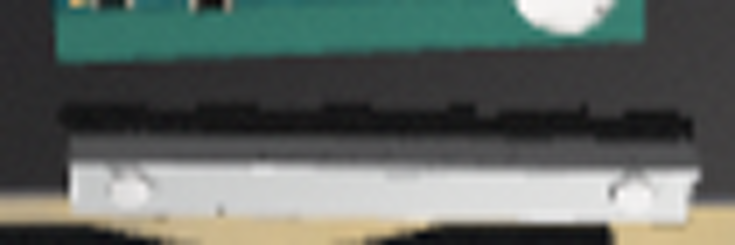

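View pics/w3l.png

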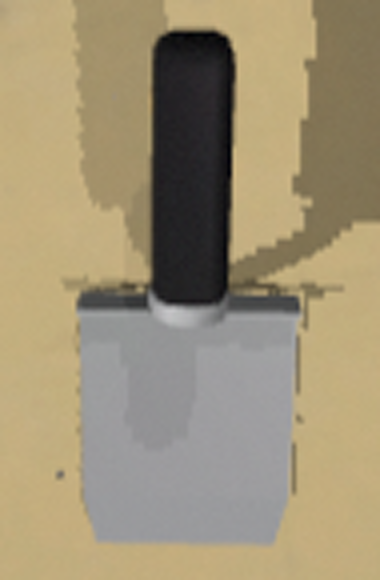

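```bash
cat > m1.py <<'E'
from h import *
import pickle
np.set_printoptions(precision=4,suppress=True)
C={k:pickle.load(open(k+".pkl","rb")) for k in("w1","w2","w3")}
def px(k,U,V,s,ou,ov): return (C[k],(U+.5)/s-.5+ou,(V+.5)/s-.5+ov)
w1l=lambda U,V:px("w1",U,V,4,40,130)
w1p=lambda U,V:px("w1",U,V,4,260,200)
w1s=lambda U,V:px("w1",U,V,7,280,310)
w2l=lambda U,V:px("w2",U,V,5,360,115)
w2s=lambda U,V:px("w2",U,V,5,245,240)
w3l=lambda U,V:px("w3",U,V,4,270,150)
E
python3 - <<'E'
from m1 import *
print("front lo",tri([w1l(692,75),w2l(685,118),w3l(275,543)]))
print("front hi",tri([w1l(712,242),w2l(612,325),w3l(98,543)]))
print("front lo w2w3",tri([w2l(685,118),w3l(275,543)]), tri([w1l(692,75),w3l(275,543)]))
print("upst top lo",tri([w1l(409,76),w3l(299,312)]), "hi",tri([w1l(451,266),w3l(78,310)]))
print("rear bottom z0 w3",atz(*w3l(299,293),0),atz(*w3l(79,293),0))
print("rear bottom z0 w2",atz(*w2l(367,50),0),atz(*w2l(303,290),0))
print("handle rear end top z57 w3",atz(*w3l(154,32),.057),atz(*w3l(234,32),.057), "fwd",atz(*w3l(152,300),.057),atz(*w3l(229,300),.057))
print("handle rear mid tri",tri([w1l(50,185),w3l(194,31),w2l(55,110)]))
f=lambda q,z:atz(*q,z)[:2]
print("pre outer",[f(w1p(*q),.05) for q in[(28,80),(603,88),(545,555),(48,552)]])
print("stop bottom",[f(w1s(*q),.05) for q in[(70,134),(694,141)]],"top",[f(w1s(*q),.058) for q in[(70,161),(700,168)]])
print("board",[f(w1p(*q),.052) for q in[(95,276),(453,262),(448,465),(112,476)]])
print("stand base front",[f(w2s(*q),.004) for q in[(77,55),(583,48)]])
print("ledge z45 fronts",[f(w2s(*q),.045) for q in[(93,170),(172,170),(480,168),(557,167)]],"ledge at stop",[f(w2s(*q),.045) for q in[(110,428),(186,428),(472,428),(548,428)]])
E
```

```text
front lo (array([0.4129, 0.0993, 0.0005]), [np.float64(0.19734782551071), np.float64(0.48070746587379826), np.float64(0.2933359186457704)])
front hi (array([0.4719, 0.0895, 0.002 ]), [np.float64(0.15669536777168008), np.float64(0.2003394442530598), np.float64(0.3073474768951848)])
front lo w2w3 (array([0.4127, 0.0958, 0.0057]), [np.float64(0.3173251086975495), np.float64(0.3188936539253935)]) (array([0.4125, 0.0992, 0.0003]), [np.float64(0.044199958357248374), np.float64(0.04392299576065251)])
upst top lo (array([0.3953, 0.0097, 0.0126]), [np.float64(0.0807162994253266), np.float64(0.08468039124183628)]) hi (array([ 0.4618, -0.0003,  0.0127]), [np.float64(0.14343194805228637), np.float64(0.168553461358821)])
rear bottom z0 w3 [0.3942 0.0091 0.    ] [ 0.4625 -0.0006  0.    ]
rear bottom z0 w2 [0.3954 0.0094 0.    ] [ 0.4623 -0.0003  0.    ]
handle rear end top z57 w3 [ 0.4234 -0.0885  0.057 ] [ 0.4044 -0.0858  0.057 ] fwd [ 0.4345 -0.0195  0.057 ] [ 0.4147 -0.0167  0.057 ]
handle rear mid tri (array([ 0.4087, -0.0859,  0.054 ]), [np.float64(2.1780574118562552), np.float64(5.496661191049632), np.float64(2.660930390906496)])
pre outer [array([0.5118, 0.1619]), array([0.548 , 0.3493]), array([0.7406, 0.313 ]), array([0.7055, 0.1239])]
stop bottom [array([0.6936, 0.1548]), array([0.7193, 0.2887])] top [array([0.6934, 0.1556]), array([0.7189, 0.2883])]
board [array([0.5875, 0.1684]), array([0.6039, 0.2925]), array([0.6898, 0.2808]), array([0.6728, 0.1563])]
stand base front [array([ 0.5862, -0.2375]), array([ 0.5836, -0.0796])]
ledge z45 fronts [array([ 0.6008, -0.2259]), array([ 0.6007, -0.2031]), array([ 0.6   , -0.1145]), array([ 0.5996, -0.0923])] ledge at stop [array([ 0.6928, -0.2261]), array([ 0.6928, -0.2027]), array([ 0.6928, -0.1144]), array([ 0.6927, -0.091 ])]
```

>>> servo_tool([
  [[0, -0.5, 40, 0, 0, 0.01], [0, 0, 40, 0, 0, 0], [0, 0, 35, 0, 0, 0], [0, 0, 25, 0, 0, 0], [0, 0, 15, 0, 0, 0]],
])

```text
time: 5.45
ee_pos: [0.4182, -0.0549, 0.0429]
tcp_rot: [179.9, -0.0, -98.7]
wrist_force: [0.3, -0.3, 1.2]
opening: 0.0855
```

>>> servo_tool([
  [[0, 0, 0, 0, 0, 0], [0, 0, 0, 0, 0, 0]],
])

```text
time: 5.65
ee_pos: [0.4193, -0.0549, 0.0455]
tcp_rot: [-180.0, 0.0, -98.6]
wrist_force: [0.4, 1.0, 0.6]
opening: 0.0855
```

>>> servo_tool([
  [[0, 0, 0, 0, 0, 0], [0, 0, 0, 0, 0, 0], [0, 0, 0, 0, 0, 0], [0, 0, 0, 0, 0, 0], [0, 0, 0, 0, 0, 0]],
], gripper=8, newtons=100)

```text
time: 6.15
ee_pos: [0.4192, -0.0547, 0.0452]
tcp_rot: [-180.0, 0.0, -98.6]
wrist_force: [-1.4, 0.7, 4.1]
opening: 0.0186
```

```bash
python3 - <<'E'
from h import *
import pickle
o=bot.get_obs();print(o["time"],o["q"],o["ee_pos"],o["tcp_rot"],o["opening"],o["wrist_force"],o["torque"])
c=bot.camera("wrist");cv2.imwrite("pics/w4.png",c["color"][:,:,::-1])
E
```

```text
6.15 [-7.43893604e+00 -1.15838323e+01 -2.84557716e+01  7.31012388e+01
  1.15140805e-03 -8.88683127e+01] [ 0.4192238  -0.05473199  0.04521636] [-1.79973206e+02  1.68092526e-03 -9.85706227e+01] 0.018637176978992524 [-1.43993715  0.68904916  4.06001202] [0.19624876 0.10895419 0.00264004]
```

View pics/w4.png

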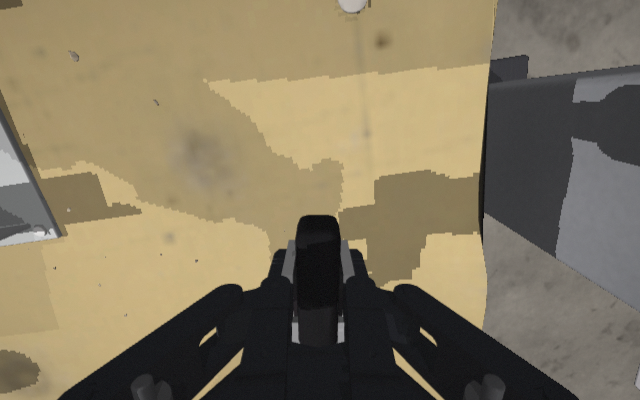

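```bash
cat > fr.py <<'E'
from plan import *
PO=np.array([.6387,.2348]);PY=-10.9
def pre(x,y,yaw=PY):
    c,s=np.cos(np.radians(yaw)),np.sin(np.radians(yaw))
    return PO+np.array([c*x-s*y,s*x+c*y])/1000
E
python3 - <<'E'
from fr import *
p,R=cur(); R0=R
a=pre(-210,-10)
p,R=plan(p,R,[(p+[0,0,.10],R0,5),([*((p[:2]*.7+a*.3)),.17],down(-98.6-20),3),([*a,.17],down(169.1),10)])
plan(p,R,[([*a,.130],down(169.1),2)])
E
```

```text
[[[0.0, 0.0, -20.0, 0.0, 0.0, 0.0], [0.0, 0.0, -20.0, 0.0, 0.0, 0.0], [0.0, 0.0, -20.0, 0.0, 0.0, 0.0], [0.0, 0.0, -20.0, 0.0, 0.0, 0.0], [0.0, -0.1, -20.0, 0.0, 0.0, 0.0]]]
[[[-31.8, 3.6, -8.2, 0.0, 0.0, 0.117], [-31.1, 7.4, -8.3, 0.0, 0.0, 0.116], [-30.0, 10.9, -8.2, 0.0, 0.0, 0.117], [-20.0, 10.0, 0.0, 0.0, 0.0, 0.126], [-18.6, 12.4, 0.0, 0.0, 0.0, 0.126]]]
[[[-16.9, 14.7, 0.0, 0.0, 0.0, 0.126], [-14.9, 16.7, 0.0, 0.0, 0.0, 0.126], [-12.7, 18.4, 0.0, 0.0, 0.0, 0.126], [-10.3, 19.9, 0.0, 0.0, 0.0, 0.126], [-7.7, 21.0, 0.0, 0.0, 0.0, 0.126]]]
[[[-5.0, 21.8, 0.0, 0.0, 0.0, 0.126], [-2.2, 22.3, 0.0, 0.0, 0.0, 0.127], [0.7, 22.3, 0.0, 0.0, 0.001, 0.126]]]
end [0.4306 0.2647 0.17  ] [ 1.8000e+02 -3.0000e-02  1.6913e+02]
[[[0.0, 0.0, 20.0, 0.0, 0.0, 0.0], [0.0, 0.0, 20.0, 0.0, 0.0, 0.0]]]
end [0.4306 0.2647 0.13  ] [ 1.8000e+02 -3.0000e-02  1.6913e+02]
```

>>> servo_tool([
  [[0, 0, -10, 0, 0, 0], [0, 0, -20, 0, 0, 0], [0, 0, -25, 0, 0, 0], [0, 0, -25, 0, 0, 0], [0, 0, -20, 0, 0, 0]],
])

```text
time: 6.7
ee_pos: [0.419, -0.0548, 0.1467]
tcp_rot: [-180.0, -0.0, -98.6]
wrist_force: [0.4, 1.0, -2.3]
opening: 0.0188
```

>>> servo_tool([
  [[-32, 3.5, -8, 0, 0, 0.117], [-31, 7.5, -8, 0, 0, 0.116], [-30, 11, -8, 0, 0, 0.117], [-20, 10, 0, 0, 0, 0.126], [-18.5, 12.5, 0, 0, 0, 0.126]],
])

```text
time: 7.2
ee_pos: [0.4236, 0.0871, 0.1695]
tcp_rot: [-180.0, 0.0, -133.3]
wrist_force: [0.4, 0.9, -2.9]
opening: 0.0187
```

>>> servo_tool([
  [[-17, 14.5, 0, 0, 0, 0.126], [-15, 16.5, 0, 0, 0, 0.126], [-12.5, 18.5, 0, 0, 0, 0.126], [-10.5, 20, 0, 0, 0, 0.126], [-7.5, 21, 0, 0, 0, 0.126]],
])

```text
time: 7.7
ee_pos: [0.4277, 0.1986, 0.1691]
tcp_rot: [-180.0, -0.0, -169.5]
wrist_force: [-0.4, -0.3, -3.2]
opening: 0.0187
```

>>> servo_tool([
  [[-5, 22, 0, 0, 0, 0.126], [-2, 22.5, 0, 0, 0, 0.127], [0.5, 22.5, 0, 0, 0, 0.126], [0, 0, 0, 0, 0, 0], [0, 0, 0, 0, 0, 0]],
])

```text
time: 8.2
ee_pos: [0.4299, 0.2654, 0.1688]
tcp_rot: [-180.0, -0.0, 169.3]
wrist_force: [-0.8, 0.5, -3.3]
opening: 0.0189
```

```bash
python3 - <<'E'
from fr import *
from h import *
import pickle
o=bot.get_obs();print(o["time"],o["q"],o["ee_pos"],o["tcp_rot"],o["opening"],o["wrist_force"],o["torque"])
for n in("scene","top"):
    c=bot.camera(n);pickle.dump(c,open(n+"5.pkl","wb"))
    a=c["color"][:,:,::-1]
    a=a[120:270,200:360] if n=="top" else a[120:270,200:360]
    cv2.imwrite(f"pics/{n}5.png",cv2.resize(a,None,fx=4,fy=4,interpolation=cv2.INTER_CUBIC))
E
```

```text
8.2 [ 3.16870230e+01 -1.95918882e+00 -6.02421068e+00  8.60027419e+01
 -3.58152245e-03  4.23978351e+01] [0.42990408 0.26536014 0.16878693] [-1.79951664e+02 -4.76273350e-02  1.69289170e+02] 0.018886084458741775 [-0.76673399  0.49681845 -3.27767272] [ 0.01747212  0.22368776 -0.00402541]
```

View pics/scene5.png

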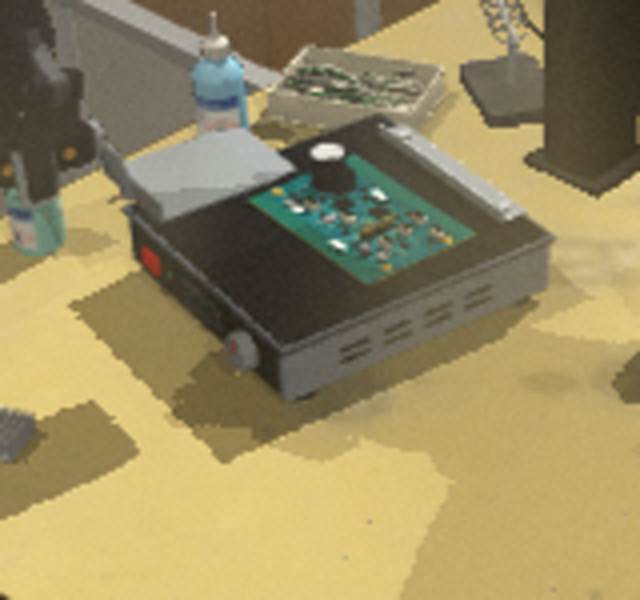

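View pics/top5.png

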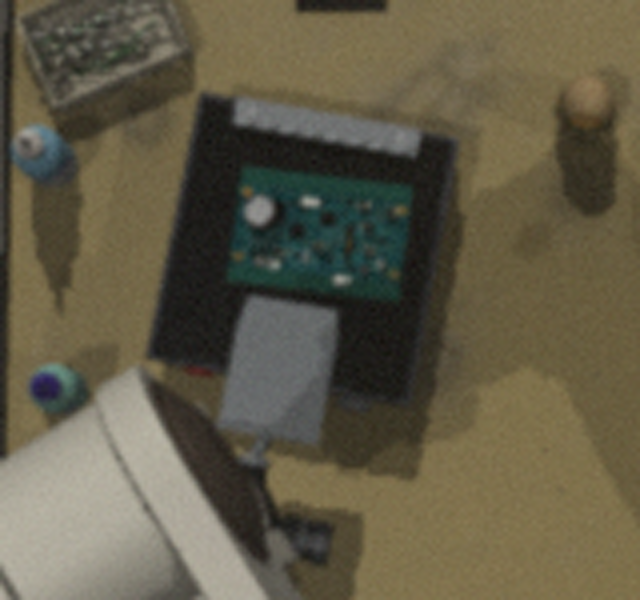

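```bash
python3 - <<'E'
from fr import *
from h import *
import pickle
np.set_printoptions(precision=4,suppress=True)
T=pickle.load(open("top5.pkl","rb"));S=pickle.load(open("scene5.pkl","rb"))
q=lambda c,U,V:(c,(U+.5)/4-.5+200,(V+.5)/4-.5+120)
for n,a,b in(("front+y",(248,296),(248,129)),("front-y",(338,310),(296,167)),("rear-y",(320,445),(163,220)),("rear+y",(220,427),(115,178))):
    print(n,tri([q(T,*a),q(S,*b)]))
p,R=cur()
lx=-R.apply([1,0,0]);print("expected front mid",p+lx*.15+np.array([0,0,-.045]))
d=R.inv().apply(np.array([*pre(-213,-10),.130])-p)*1000;print(d)
# pitch-down target: tip above glass: TCP z = .05+.150*sin5+.0452*cos5 + gap
for P in(4,5,6): print(P, .05+.15*np.sin(np.radians(P))+.0452*np.cos(np.radians(P)), "x from tip",-.15*np.cos(np.radians(P))+.0452*np.sin(np.radians(P)))
p,R=plan(p,R,[([*pre(-210,-10),.120],down(169.1,5),3)])
E
```

```text
front+y (array([0.5849, 0.2666, 0.122 ]), [np.float64(1.470267706838376), np.float64(1.6718224804881794)])
front-y (array([0.5721, 0.2071, 0.1258]), [np.float64(0.4819911041291123), np.float64(0.5661260155235192)])
rear-y (array([0.4818, 0.2188, 0.1278]), [np.float64(0.7643570366125344), np.float64(0.9315567241446322)])
rear+y (array([0.4972, 0.2851, 0.1204]), [np.float64(1.7966974453986528), np.float64(2.109584753305135)])
expected front mid [0.5775 0.2366 0.1239]
[ 2.536   0.0553 38.9523]
4 0.10555336613336286 x from tip -0.14648161492573916
5 0.10810136176589563 x from tip -0.1454897651415677
6 0.11063165916079397 x from tip -0.14445359776554306
[[[-0.2, 0.0, 16.3, 0.0, 0.029, 0.001], [-0.6, 0.0, 16.3, 0.0, 0.029, 0.0], [-1.1, 0.1, 16.3, 0.0, 0.029, 0.001]]]
end [0.4306 0.2647 0.12  ] [-179.97   -5.    169.09]
```

>>> servo_tool([
  [[0, 0, 18, 0, 0.029, 0.001], [-0.5, 0, 18, 0, 0.029, 0], [-1, 0, 18, 0, 0.029, 0], [-0.3, 0, 3, 0, 0, 0], [0, 0, 0, 0, 0, 0]],
])

```text
time: 8.8
ee_pos: [0.4301, 0.2648, 0.1105]
tcp_rot: [-179.9, -5.1, 169.0]
wrist_force: [0.6, 0.2, -2.1]
opening: 0.0187
```

>>> servo_tool([
  [[0, 0, 0, 0, 0, 0], [0, 0, 0, 0, 0, 0]],
])

```text
time: 9.0
ee_pos: [0.4304, 0.2655, 0.1125]
tcp_rot: [180.0, -4.9, 169.1]
wrist_force: [-0.1, -0.0, -1.9]
opening: 0.0189
```

```bash
python3 - <<'E'
from workcell import bot
o=bot.get_obs();print(o["time"],o["ee_pos"],o["tcp_rot"],o["opening"],o["wrist_force"],o["torque"])
E
```

```text
9.0 [0.43041885 0.26548892 0.1124686 ] [179.96573169  -4.93436096 169.08065173] 0.018883946677699298 [-0.07239566 -0.03932408 -1.90727922] [-0.01795249  0.02098131 -0.00412497]
```

>>> servo_tool([
  [[0, 0, -2, 0, 0, 0], [0, 0, -2, 0, 0, 0], [0, 0, 0, 0, 0, 0], [0, 0, 0, 0, 0, 0]],
])

```text
time: 9.4
ee_pos: [0.4306, 0.2653, 0.116]
tcp_rot: [180.0, -5.0, 169.1]
wrist_force: [0.7, 0.5, -3.1]
opening: 0.0189
```

```bash
python3 - <<'E'
from h import *
import pickle
o=bot.get_obs();print(o["time"],o["ee_pos"],o["tcp_rot"],o["wrist_force"],o["torque"])
for n in("scene","top"):
    c=bot.camera(n);pickle.dump(c,open(n+"6.pkl","wb"))
    a=c["color"][:,:,::-1]
    a=a[130:220,200:340] if n=="scene" else a[150:250,230:330]
    cv2.imwrite(f"pics/{n}6.png",cv2.resize(a,None,fx=5,fy=5,interpolation=cv2.INTER_CUBIC))
    o=bot.get_obs();print(o["time"],o["ee_pos"],o["tcp_rot"],o["wrist_force"],o["torque"])
E
```

```text
9.4 [0.43064272 0.26531661 0.11604279] [179.98815808  -4.96627444 169.07347132] [ 0.73864791  0.47692473 -3.09817312] [ 0.00781699  0.07595475 -0.04575889]
9.45 [0.43059799 0.26528722 0.11591713] [179.99513471  -4.97495217 169.07222921] [-0.31585641 -0.55757855 -2.45000511] [ 0.03094051 -0.01451309 -0.04515599]
9.5 [0.4305678  0.26526277 0.1158198 ] [179.99898381  -4.98350082 169.06972073] [ 0.5497129  -0.79824655 -1.76914192] [-0.01076653  0.09032339  0.03337218]
```

View pics/scene6.png

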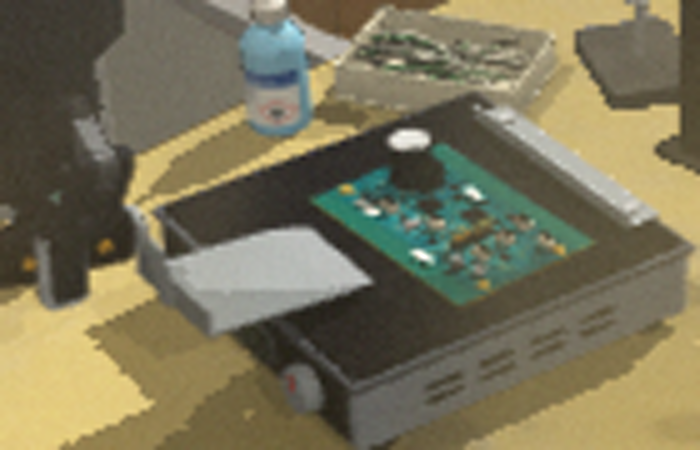

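View pics/top6.png

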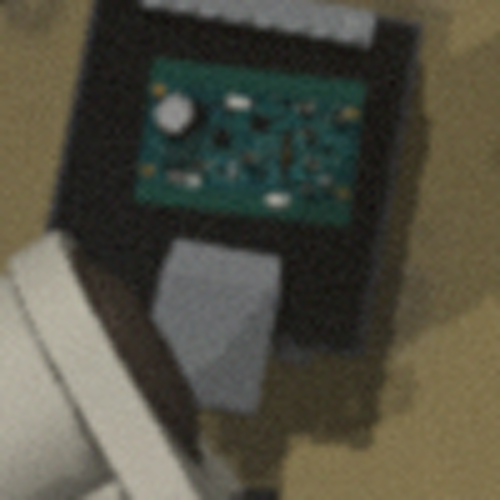

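```bash
python3 - <<'E'
from fr import *
from h import *
import pickle
np.set_printoptions(precision=4,suppress=True)
T=pickle.load(open("top6.pkl","rb"))
def inv(P):
    d=(np.array(P)[:2]-PO)*1000; a=np.radians(PY); c,s=np.cos(a),np.sin(a); return np.array([c*d[0]+s*d[1],-s*d[0]+c*d[1]])
q=lambda U,V,z:atz(T,(U+.5)/5-.5+230,(V+.5)/5-.5+150,z)
for n,z,pts in(("tip",.058,[(174,239),(283,256)]),("board",.052,[(137,203),(353,227),(366,85),(155,57)]),("stop",.058,[(142,8),(372,48)])):
    print(n,[inv(q(*a,z)) for a in pts])
p,R=cur();lx=-R.apply([1,0,0]);lz=-R.apply([0,0,1])
print("tip exp",inv(p+.15*lx-.0452*lz),(p+.15*lx-.0452*lz)[2])
E
```

```text
tip [array([-65.7493,  22.9903]), array([-64.3494, -40.1175])]
board [array([-48.5414,  48.7673]), array([-40.236 , -76.0657]), array([ 42.6152, -68.4144]), array([37.0587, 54.9343])]
stop [array([62.9817, 66.807 ]), array([ 63.5442, -68.329 ])]
tip exp [-64.6311  -9.5198] 0.0577603337150188
```

>>> servo_tool([
  [[0, 0, 1.5, 0, 0, 0], [0, 0, 1.5, 0, 0, 0], [0, 0, 1, 0, 0, 0], [0, 0, 0, 0, 0, 0], [0, 0, 0, 0, 0, 0]],
])

```text
time: 10.0
ee_pos: [0.4302, 0.2653, 0.1118]
tcp_rot: [-180.0, -5.0, 169.1]
wrist_force: [-0.0, 0.5, -3.2]
opening: 0.0191
```

>>> servo_tool([
  [[0, 0, 0.5, 0, 0, 0], [0, 0, 0.5, 0, 0, 0]],
])

```text
time: 10.2
ee_pos: [0.4302, 0.2654, 0.1109]
tcp_rot: [180.0, -5.0, 169.1]
wrist_force: [0.9, 0.6, -1.6]
opening: 0.0185
```

>>> servo_tool([
  [[0, 0, 0.5, 0, 0, 0], [0, 0, 0.5, 0, 0, 0]],
])

```text
time: 10.4
ee_pos: [0.4301, 0.2653, 0.1098]
tcp_rot: [-180.0, -5.0, 169.1]
wrist_force: [0.5, -0.1, -1.8]
opening: 0.0188
```

>>> servo_tool([
  [[0, 0, 0.5, 0, 0, 0], [0, 0, 0.5, 0, 0, 0]],
])

```text
time: 10.6
ee_pos: [0.43, 0.2654, 0.1088]
tcp_rot: [-180.0, -5.0, 169.1]
wrist_force: [0.5, -0.3, -2.9]
opening: 0.0184
```

>>> servo_tool([
  [[0, 0, 0, 0, 0, 0], [0, 0, 0, 0, 0, 0]],
])

```text
time: 10.8
ee_pos: [0.43, 0.2654, 0.1089]
tcp_rot: [-180.0, -5.0, 169.1]
wrist_force: [0.1, 0.1, -2.9]
opening: 0.0189
```

```bash
python3 - <<'E'
from workcell import bot
o=bot.get_obs();print(o["time"],o["ee_pos"],o["tcp_rot"],o["wrist_force"],o["torque"])
E
```

```text
10.8 [0.42997896 0.26537248 0.10885642] [-179.9996395    -4.98573898  169.07111329] [ 0.09897549  0.10723152 -2.85801091] [ 0.00635723  0.06505199 -0.04257399]
```

>>> servo_tool([
  [[0, 0, 0.5, 0, 0, 0], [0, 0, 0.5, 0, 0, 0]],
])

```text
time: 11.0
ee_pos: [0.4299, 0.2654, 0.108]
tcp_rot: [180.0, -5.0, 169.1]
wrist_force: [-0.9, 0.3, -0.9]
opening: 0.0188
```

>>> servo_tool([
  [[0, 0, 0.5, 0, 0, 0], [0, 0, 0.5, 0, 0, 0]],
])

```text
time: 11.2
ee_pos: [0.4299, 0.2655, 0.1072]
tcp_rot: [180.0, -5.0, 169.1]
wrist_force: [-2.3, -0.3, 2.8]
opening: 0.0188
```

```bash
python3 - <<'E'
from workcell import bot
o=bot.get_obs();print(o["time"],o["ee_pos"],o["tcp_rot"],o["wrist_force"],o["torque"])
E
```

```text
11.2 [0.42994747 0.2654966  0.10724464] [179.9769065   -4.95356765 169.07200897] [-2.33624647 -0.25095298  2.81507204] [-0.04807214 -0.07783007 -0.04040517]
```

>>> servo_tool([
  [[0, 0, -0.4, 0, 0, 0], [-4, 0, -0.35, 0, 0, 0], [-4, 0, -0.35, 0, 0, 0], [-4, 0, -0.35, 0, 0, 0], [-4, 0, -0.35, 0, 0, 0]],
])

```text
time: 11.7
ee_pos: [0.4461, 0.2623, 0.1073]
tcp_rot: [180.0, -5.0, 169.1]
wrist_force: [-2.5, 0.1, 2.6]
opening: 0.0188
```

>>> servo_tool([
  [[-3, 0, -0.26, 0, 0, 0], [-3, 0, -0.26, 0, 0, 0], [-3, 0, -0.26, 0, 0, 0], [-3, 0, -0.26, 0, 0, 0]],
])

```text
time: 12.1
ee_pos: [0.4576, 0.26, 0.1073]
tcp_rot: [-180.0, -5.0, 169.1]
wrist_force: [-2.7, 0.0, 3.3]
opening: 0.0185
```

>>> servo_tool([
  [[-3, 0, -0.26, 0, 0, 0], [-3, 0, -0.26, 0, 0, 0], [-3, 0, -0.26, 0, 0, 0], [-3, 0, -0.26, 0, 0, 0]],
])

```text
time: 12.5
ee_pos: [0.4695, 0.2578, 0.1073]
tcp_rot: [-180.0, -5.0, 169.1]
wrist_force: [-2.0, 0.2, 2.8]
opening: 0.0189
```

```bash
cat > look.py <<'E'
from fr import *
from h import *
import pickle,sys
k=sys.argv[1]
o=bot.get_obs();print(o["time"],o["ee_pos"].round(4),o["tcp_rot"].round(2),o["wrist_force"].round(2),o["torque"].round(3))
for n,(a0,a1,b0,b1) in dict(scene=eval(sys.argv[2]) if len(sys.argv)>2 else (130,220,200,340),top=eval(sys.argv[3]) if len(sys.argv)>3 else (150,250,230,330)).items():
    c=bot.camera(n);pickle.dump(c,open(n+k+".pkl","wb"))
    cv2.imwrite(f"pics/{n}{k}.png",cv2.resize(c["color"][a0:a1,b0:b1,::-1],None,fx=5,fy=5,interpolation=cv2.INTER_CUBIC))
o=bot.get_obs();print(o["wrist_force"].round(2),o["torque"].round(3))
E
python3 look.py 7
```

```text
12.5 [0.4695 0.2578 0.1073] [-180.     -4.98  169.07] [-1.97  0.21  2.84] [0.045 0.    0.038]
[0.27 0.54 1.14] [-0.073 -0.585  0.122]
```

View pics/scene7.png

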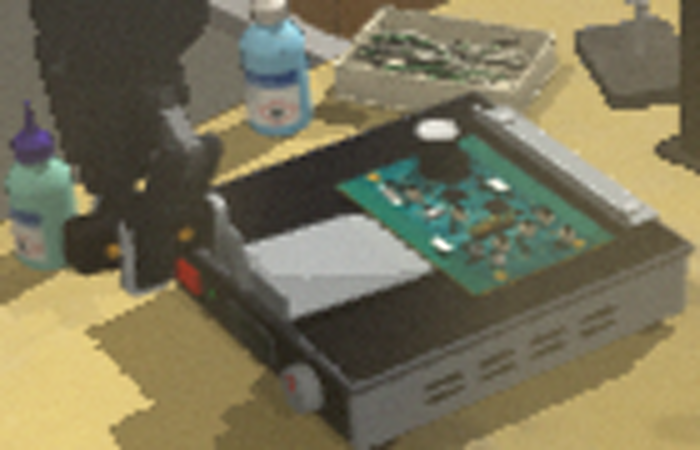

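View pics/top7.png

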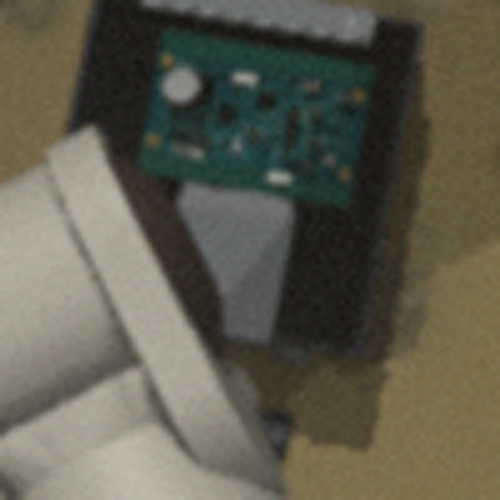

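>>> servo_tool([
  [[-2, 0, -0.38, 0, 0, 0], [-2, 0, -0.18, 0, 0, 0], [-2, 0, -0.18, 0, 0, 0]],
])

```text
time: 12.9
ee_pos: [0.4752, 0.2566, 0.1074]
tcp_rot: [-180.0, -5.0, 169.1]
wrist_force: [-3.1, 1.3, 1.6]
opening: 0.0188
```

>>> servo_tool([
  [[-1.5, 0, -0.13, 0, 0, 0], [-1.5, 0, -0.13, 0, 0, 0]],
])

```text
time: 13.1
ee_pos: [0.4782, 0.256, 0.1074]
tcp_rot: [-180.0, -5.0, 169.1]
wrist_force: [-3.0, 0.1, 2.2]
opening: 0.0187
```

>>> servo_tool([
  [[-1.5, 0, -0.13, 0, 0, 0], [-1.5, 0, -0.13, 0, 0, 0]],
])

```text
time: 13.3
ee_pos: [0.4812, 0.2555, 0.1074]
tcp_rot: [-180.0, -5.0, 169.1]
wrist_force: [-2.7, 0.3, 1.9]
opening: 0.0188
```

```bash
python3 look.py 8
```

```text
13.3 [0.4812 0.2555 0.1074] [-180.     -4.98  169.07] [-2.74  0.26  1.92] [0.051 0.005 0.012]
[-1.33  0.16  2.48] [-0.016 -0.302  0.028]
```

View pics/scene8.png

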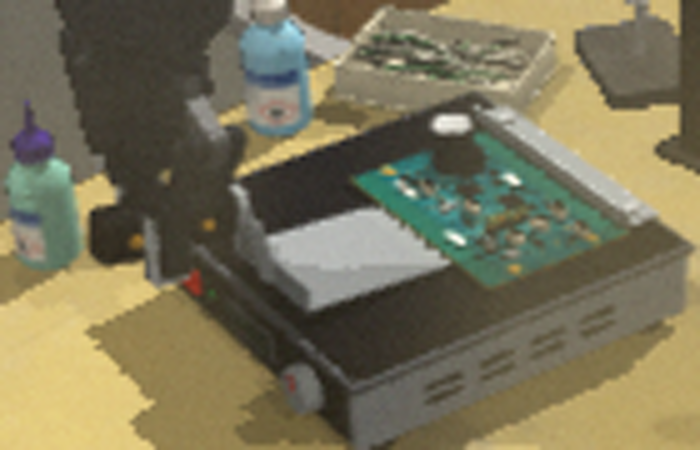

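View pics/top8.png

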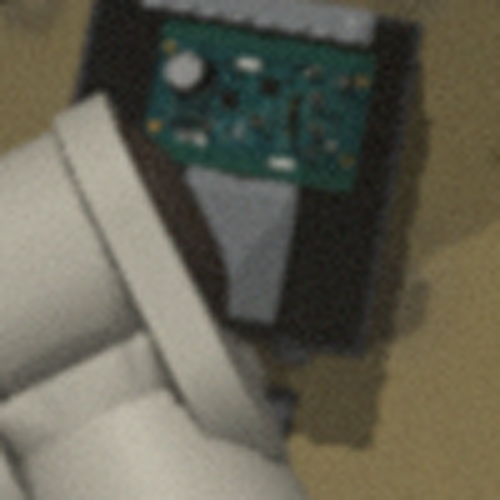

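>>> servo_tool([
  [[-1.5, 0, -0.13, 0, 0, 0], [-1.5, 0, -0.13, 0, 0, 0]],
])

```text
time: 13.6
ee_pos: [0.4841, 0.2549, 0.1075]
tcp_rot: [180.0, -5.0, 169.1]
wrist_force: [-1.7, 0.6, 1.5]
opening: 0.0187
```

>>> servo_tool([
  [[-1.5, 0, -0.13, 0, 0, 0], [-1.5, 0, -0.13, 0, 0, 0]],
])

```text
time: 13.8
ee_pos: [0.4871, 0.2543, 0.1075]
tcp_rot: [-180.0, -5.0, 169.1]
wrist_force: [-1.8, 0.1, 2.0]
opening: 0.0189
```

>>> servo_tool([
  [[-1.5, 0, -0.13, 0, 0, 0], [-1.5, 0, -0.13, 0, 0, 0]],
])

```text
time: 14.0
ee_pos: [0.4901, 0.2537, 0.1075]
tcp_rot: [180.0, -5.0, 169.1]
wrist_force: [-1.6, -0.3, 3.0]
opening: 0.0187
```

```bash
python3 look.py 9
```

```text
14.0 [0.4901 0.2537 0.1075] [180.    -4.98 169.07] [-1.65 -0.26  2.98] [-0.008 -0.012 -0.021]
[-1.64 -0.04  0.98] [-0.035 -0.24   0.117]
```

View pics/scene9.png

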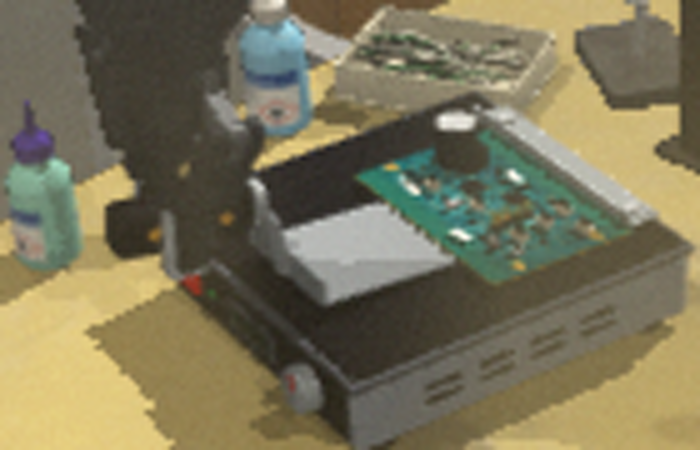

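View pics/top9.png

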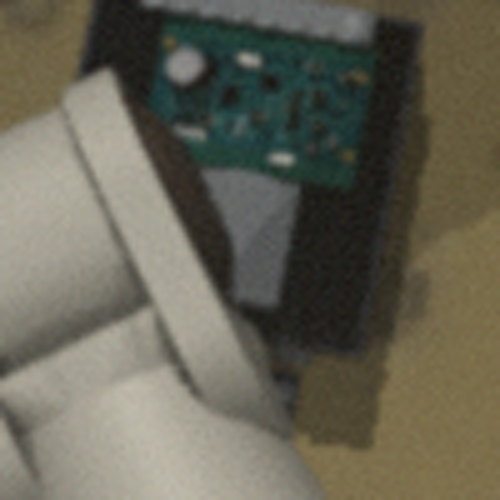

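>>> servo_tool([
  [[-2, 0, -0.28, 0, 0, 0], [-3, 0, -0.26, 0, 0, 0], [-3, 0, -0.26, 0, 0, 0]],
])

```text
time: 14.4
ee_pos: [0.4981, 0.2522, 0.1075]
tcp_rot: [180.0, -5.0, 169.1]
wrist_force: [-1.7, -0.0, 1.9]
opening: 0.0185
```

>>> servo_tool([
  [[-3, 0, -0.26, 0, 0, 0], [-3, 0, -0.26, 0, 0, 0], [-3, 0, -0.26, 0, 0, 0]],
])

```text
time: 14.7
ee_pos: [0.5071, 0.2505, 0.1075]
tcp_rot: [-180.0, -5.0, 169.1]
wrist_force: [-2.6, 0.5, 1.8]
opening: 0.019
```

>>> servo_tool([
  [[-3, 0, -0.26, 0, 0, 0], [-3, 0, -0.26, 0, 0, 0], [-3, 0, -0.26, 0, 0, 0]],
])

```text
time: 15.0
ee_pos: [0.5159, 0.2488, 0.1076]
tcp_rot: [-180.0, -5.0, 169.1]
wrist_force: [-2.2, 0.6, 1.8]
opening: 0.019
```

>>> servo_tool([
  [[-3, 0, -0.26, 0, 0, 0], [-3, 0, -0.26, 0, 0, 0], [-3, 0, -0.26, 0, 0, 0]],
])

```text
time: 15.3
ee_pos: [0.5247, 0.2471, 0.1076]
tcp_rot: [-180.0, -5.0, 169.1]
wrist_force: [-1.9, 0.7, 1.4]
opening: 0.0189
```

```bash
python3 look.py 10
```

```text
15.3 [0.5247 0.2471 0.1076] [-180.     -4.98  169.07] [-1.95  0.73  1.36] [0.041 0.064 0.004]
[2.06 0.56 0.33] [-0.12  -0.61   0.048]
```

View pics/scene10.png

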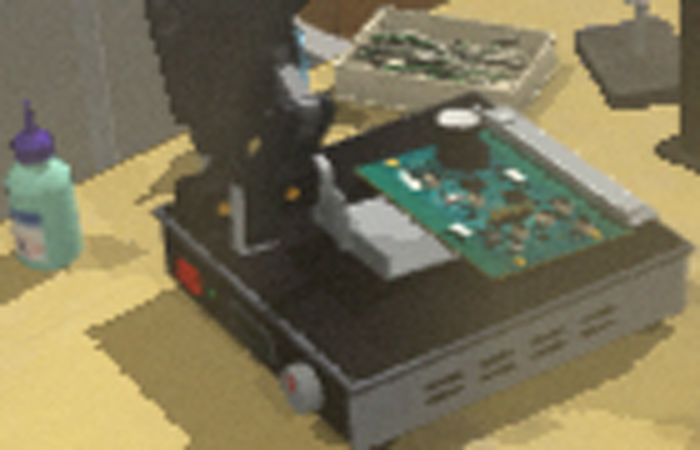

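View pics/top10.png

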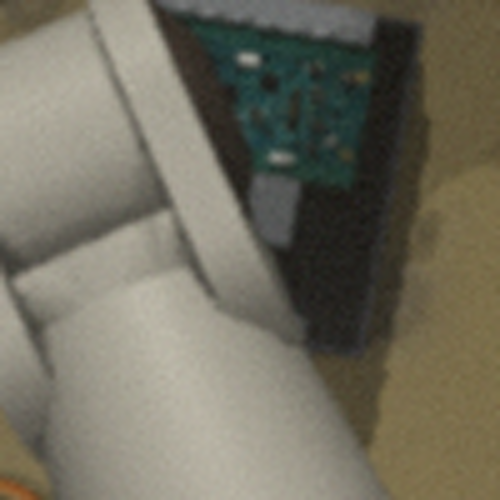

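>>> servo_tool([
  [[-3, 0, -0.26, 0, 0, 0], [-3, 0, -0.26, 0, 0, 0], [-3, 0, -0.26, 0, 0, 0]],
])

```text
time: 15.7
ee_pos: [0.5335, 0.2454, 0.1075]
tcp_rot: [-180.0, -5.0, 169.1]
wrist_force: [-1.2, -0.1, 1.5]
opening: 0.0189
```

>>> servo_tool([
  [[-3, 0, -0.26, 0, 0, 0], [-3, 0, -0.26, 0, 0, 0], [-3, 0, -0.26, 0, 0, 0]],
])

```text
time: 16.0
ee_pos: [0.5424, 0.2436, 0.1075]
tcp_rot: [-180.0, -5.0, 169.1]
wrist_force: [-2.7, 0.8, 0.9]
opening: 0.0188
```

>>> servo_tool([
  [[-3, 0, -0.26, 0, 0, 0], [-3, 0, -0.26, 0, 0, 0], [-3, 0, -0.26, 0, 0, 0], [-2, 0, -0.17, 0, 0, 0]],
])

```text
time: 16.4
ee_pos: [0.5533, 0.2415, 0.1075]
tcp_rot: [-180.0, -5.0, 169.1]
wrist_force: [-2.5, 0.5, 2.3]
opening: 0.0188
```

```bash
python3 look.py 11; python3 - <<'E'
from h import *
c=bot.camera("wrist");cv2.imwrite("pics/w11.png",c["color"][:,:,::-1])
E
```

```text
16.4 [0.5533 0.2415 0.1075] [-180.     -4.99  169.07] [-2.46  0.54  2.3 ] [0.055 0.204 0.006]
[-0.6   1.34  1.85] [-0.015 -0.319  0.025]
```

View pics/scene11.png

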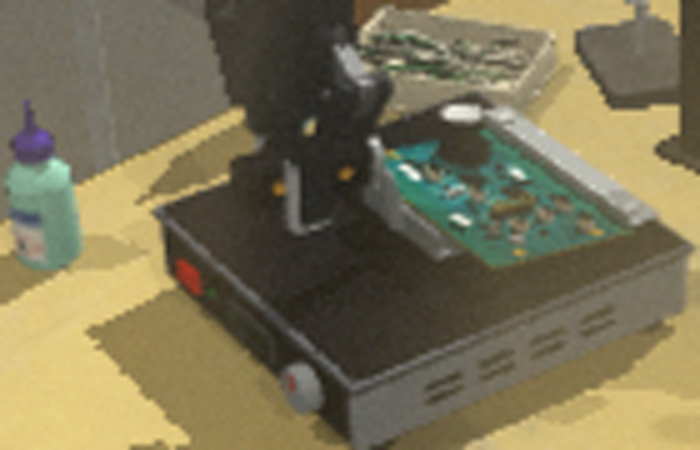

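View pics/w11.png

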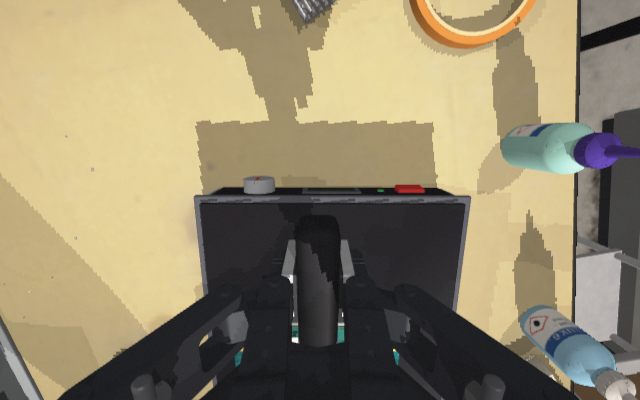

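>>> servo_tool([
  [[0.5, 0, -0.5, 0, -0.01, 0], [1, 0, -1, 0, -0.0145, 0], [1, 0, -1, 0, -0.0145, 0], [1, 0, -1, 0, -0.0145, 0], [1, 0, -1, 0, -0.0145, 0]],
])

```text
time: 17.05
ee_pos: [0.5486, 0.2424, 0.1123]
tcp_rot: [-180.0, -1.0, 169.1]
wrist_force: [-0.1, -0.0, -3.9]
opening: 0.0188
```

>>> servo_tool([
  [[1, 0, -1, 0, -0.0145, 0], [0.5, 0, -2, 0, -0.0045, 0], [0, 0, -3, 0, 0, 0], [0, 0, -4, 0, 0, 0], [0, 0, -3, 0, 0, 0]],
])

```text
time: 17.55
ee_pos: [0.5477, 0.2427, 0.1258]
tcp_rot: [180.0, 0.0, 169.1]
wrist_force: [0.2, -0.3, -2.7]
opening: 0.0191
```

>>> servo_tool([
  [[0, 0, -2, 0, 0, 0], [0, 0, 0, 0, 0, 0]],
])

```text
time: 17.75
ee_pos: [0.5477, 0.2427, 0.1276]
tcp_rot: [180.0, 0.0, 169.1]
wrist_force: [0.4, 0.2, -2.8]
opening: 0.0189
```

```bash
python3 look.py 12
```

```text
17.75 [0.5477 0.2427 0.1276] [1.7999e+02 2.0000e-02 1.6906e+02] [ 0.4   0.18 -2.79] [ 0.057  0.275 -0.023]
[ 0.93 -1.04 -4.14] [ 0.025  0.28  -0.04 ]
```

View pics/scene12.png

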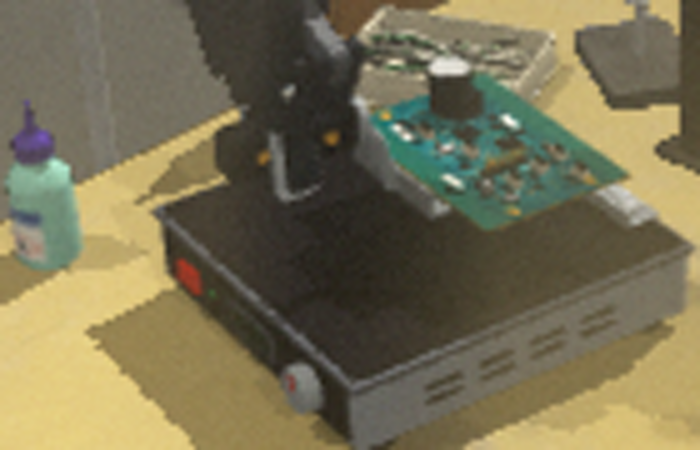

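View pics/top12.png

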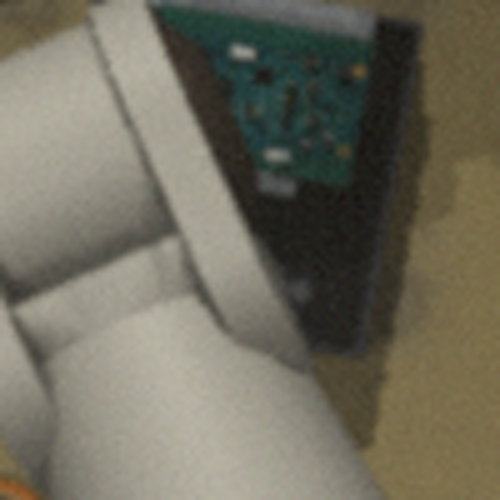

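```bash
python3 - <<'E'
from fr import *
from h import *
import pickle
C=pickle.load(open("w2.pkl","rb"))
for x in(.6928,.697):
  print(proj(C,np.array([[x,-.2,.045],[x,-.2,.051]]))*5-np.array([245*5,240*5]))
p,R=cur()
print(p,R.as_euler("xyz",degrees=True))
A=p.copy();B=np.array([.525,-.159,.18]);
prof=np.array([6,12,18,24]+[29]*10+[24,18,12,6],float);prof=np.cumsum(prof/prof.sum())
zp=np.clip(prof*2.5,0,1)
yaw0=169.07-360; wps=[]
for s,z in zip(prof,zp):
    P=A+(B-A)*s; P[2]=A[2]+(B[2]-A[2])*z
    wps.append((P,down(yaw0+( -179.6-yaw0)*s),1))
plan(p,R,wps)
E
```

```text
[[192.6874462  425.93289891]
 [190.43077944 440.59464103]]
[[193.1892253  436.87892838]
 [190.94616785 451.64062961]]
[0.54752347 0.24263058 0.12718   ] [-1.79992948e+02 -7.24128399e-03  1.69064389e+02]
[[[-0.8, -5.8, -1.9, 0.0, 0.0, -0.003], [-1.5, -11.7, -3.9, 0.0, 0.0, -0.006], [-2.3, -17.5, -5.8, 0.0, 0.0, -0.008], [-2.7, -23.4, -7.7, 0.0, 0.0, -0.012], [-3.0, -28.3, -9.4, 0.0, 0.0, -0.014]]]
[[[-2.6, -28.3, -9.3, 0.0, 0.0, -0.014], [-2.2, -28.4, -9.3, 0.0, 0.0, -0.014], [-1.9, -28.4, -5.5, 0.0, 0.0, -0.014], [-1.4, -28.4, 0.0, 0.0, 0.0, -0.014], [-1.0, -28.5, 0.0, 0.0, 0.0, -0.014]]]
[[[-0.6, -28.4, 0.0, 0.0, 0.0, -0.014], [-0.2, -28.5, 0.0, 0.0, 0.0, -0.014], [0.1, -28.4, 0.0, 0.0, 0.0, -0.014], [0.6, -28.5, 0.0, 0.0, 0.0, -0.014], [0.8, -23.5, 0.0, 0.0, 0.0, -0.011]]]
[[[0.8, -17.6, 0.0, 0.0, 0.0, -0.009], [0.6, -11.8, 0.0, 0.0, 0.0, -0.006], [0.4, -5.9, 0.0, 0.0, 0.0, -0.003]]]
end [ 0.525 -0.159  0.18 ] [-1.7999e+02 -1.0000e-02 -1.7959e+02]
```

>>> servo_tool([
  [[-0.8, -6, -2, 0, 0, -0.003], [-1.5, -12, -4, 0, 0, -0.006], [-2.3, -17.5, -6, 0, 0, -0.008], [-2.7, -23.5, -8, 0, 0, -0.012], [-3, -28.5, -9, 0, 0, -0.014]],
])

```text
time: 18.35
ee_pos: [0.542, 0.1534, 0.1566]
tcp_rot: [-180.0, -0.0, 171.6]
wrist_force: [0.4, 0.2, -3.1]
opening: 0.0186
```

>>> servo_tool([
  [[-2.6, -28.5, -9, 0, 0, -0.014], [-2.2, -28.5, -9, 0, 0, -0.014], [-1.9, -28.5, -5.5, 0, 0, -0.014], [-1.4, -28.5, 0, 0, 0, -0.014], [-1, -28.5, 0, 0, 0, -0.014]],
])

```text
time: 18.85
ee_pos: [0.534, 0.0101, 0.1805]
tcp_rot: [-180.0, 0.1, 175.6]
wrist_force: [1.5, 0.3, -3.4]
opening: 0.0191
```

>>> servo_tool([
  [[-0.6, -28.5, 0, 0, 0, -0.014], [-0.2, -28.5, 0, 0, 0, -0.014], [0.1, -28.5, 0, 0, 0, -0.014], [0.6, -28.5, 0, 0, 0, -0.014], [0.8, -23.5, 0, 0, 0, -0.011]],
])

```text
time: 19.35
ee_pos: [0.5259, -0.1275, 0.1803]
tcp_rot: [-180.0, 0.0, 179.4]
wrist_force: [-0.4, 0.6, -3.4]
opening: 0.0189
```

>>> servo_tool([
  [[0.8, -17.5, 0, 0, 0, -0.009], [0.6, -11, 0, 0, 0, -0.006], [0.4, -5, 0, 0, 0, -0.003], [0, 0, 0, 0, 0, 0], [0, 0, 0, 0, 0, 0]],
])

```text
time: 19.85
ee_pos: [0.5247, -0.1582, 0.1798]
tcp_rot: [180.0, -0.0, -179.6]
wrist_force: [-0.3, 0.6, -3.9]
opening: 0.0187
```

```bash
python3 look.py 13 "(160,300,340,500)" "(130,230,350,450)"
```

```text
19.85 [ 0.5247 -0.1582  0.1798] [ 179.99   -0.   -179.57] [-0.28  0.59 -3.87] [-0.02   0.251 -0.036]
[ 0.01  0.22 -2.73] [-0.019  0.215 -0.009]
```

View pics/scene13.png

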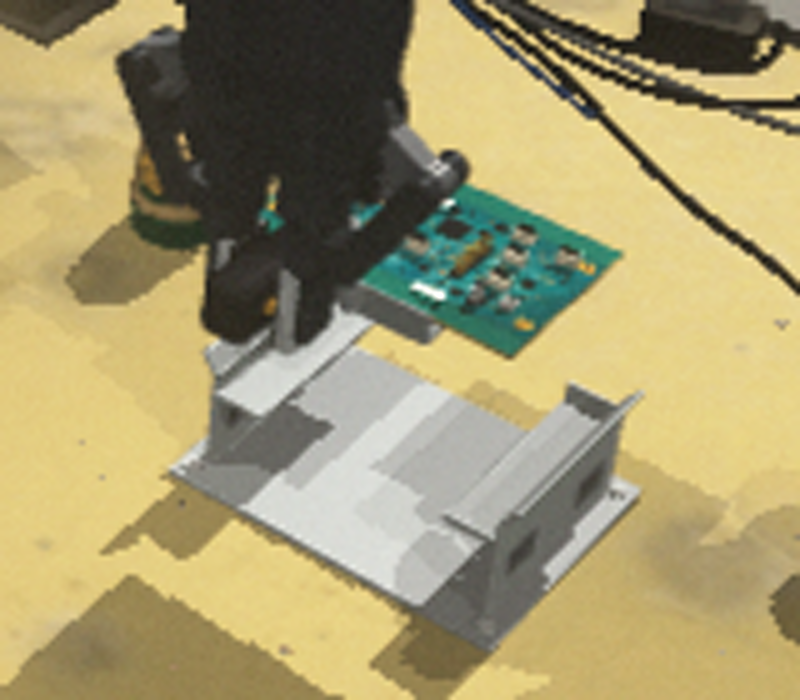

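View pics/top13.png

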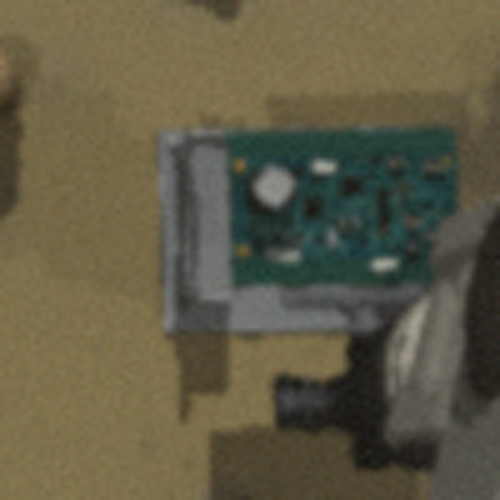

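```bash
python3 - <<'E'
from fr import *
from h import *
import pickle
np.set_printoptions(precision=4,suppress=True)
T=pickle.load(open("top13.pkl","rb"));S=pickle.load(open("scene13.pkl","rb"))
t=lambda U,V:(T,(U+.5)/5-.5+350,(V+.5)/5-.5+130)
s=lambda U,V:(S,(U+.5)/5-.5+340,(V+.5)/5-.5+160)
print("tri back-y",tri([t(457,128),s(622,254)]))
z=.1375
print("top",[atz(*t(*a),z) for a in((457,128),(230,130),(232,285))])
print("scene",[atz(*s(*a),z) for a in((512,357),(622,254))])
# stand in the two views
print("stand top base z.004",[atz(*t(*a),.004)for a in((165,330),)],"wall top z.064 +y back",atz(*t(163,130),.064))
print("stand scene base",[atz(*s(*a),.004)for a in((170,470),(492,648),(640,492))],"wall top -y: front,back z.064",[atz(*s(*a),.064)for a in((498,520),(640,393))])
print("ledge scene -y front z45",[atz(*s(*a),.045)for a in((443,518),(488,540))], "+y ledge",[atz(*s(*a),.045)for a in((217,385),(263,415))])
E
```

```text
tri back-y (array([ 0.6796, -0.2202,  0.1396]), [np.float64(0.48107161469870585), np.float64(0.670661319982306)])
top [array([ 0.6793, -0.2197,  0.1375]), array([ 0.6795, -0.0959,  0.1375]), array([ 0.5946, -0.0943,  0.1375])]
scene [array([ 0.5995, -0.2209,  0.1375]), array([ 0.6837, -0.2198,  0.1375])]
stand top base z.004 [array([ 0.5854, -0.077 ,  0.004 ])] wall top z.064 +y back [ 0.695  -0.0703  0.064 ]
stand scene base [array([ 0.588 , -0.0807,  0.004 ]), array([ 0.59  , -0.2392,  0.004 ]), array([ 0.7111, -0.2381,  0.004 ])] wall top -y: front,back z.064 [array([ 0.5945, -0.2296,  0.064 ]), array([ 0.6992, -0.2332,  0.064 ])]
ledge scene -y front z45 [array([ 0.6002, -0.2041,  0.045 ]), array([ 0.6013, -0.224 ,  0.045 ])] +y ledge [array([ 0.6062, -0.0887,  0.045 ]), array([ 0.6034, -0.1145,  0.045 ])]
```

>>> servo_tool([
  [[-2, -0.2, 4, 0, 0, 0], [-3, -0.2, 8, 0, 0, 0], [-3, -0.2, 12, 0, 0, 0], [-2, -0.2, 12, 0, 0, 0], [0, 0, 10, 0, 0, 0]],
])

```text
time: 20.45
ee_pos: [0.5346, -0.1593, 0.1318]
tcp_rot: [180.0, -0.1, -179.6]
wrist_force: [-1.1, 0.9, -3.9]
opening: 0.0187
```

>>> servo_tool([
  [[0, 0, 10, 0, 0, 0], [0, 0, 6, 0, 0, 0], [0, 0, 4, 0, 0, 0], [0, 0, 2, 0, 0, 0], [0, 0, 0, 0, 0, 0]],
])

```text
time: 20.95
ee_pos: [0.5348, -0.1594, 0.1118]
tcp_rot: [-180.0, 0.0, -179.6]
wrist_force: [-0.4, -0.2, -3.4]
opening: 0.0186
```

>>> servo_tool([
  [[0, 0, 0, 0, 0, 0]],
])

```text
time: 21.05
ee_pos: [0.5349, -0.1595, 0.1122]
tcp_rot: [-180.0, 0.0, -179.6]
wrist_force: [0.1, 0.3, -2.4]
opening: 0.0187
```

```bash
python3 look.py 14 "(160,300,340,500)" "(130,230,350,450)"
```

```text
21.05 [ 0.5349 -0.1595  0.1122] [-1.7999e+02  4.0000e-02 -1.7959e+02] [ 0.12  0.28 -2.39] [-0.024  0.273  0.046]
[ 0.41 -0.1  -4.3 ] [ 0.062  0.281 -0.043]
```

View pics/scene14.png

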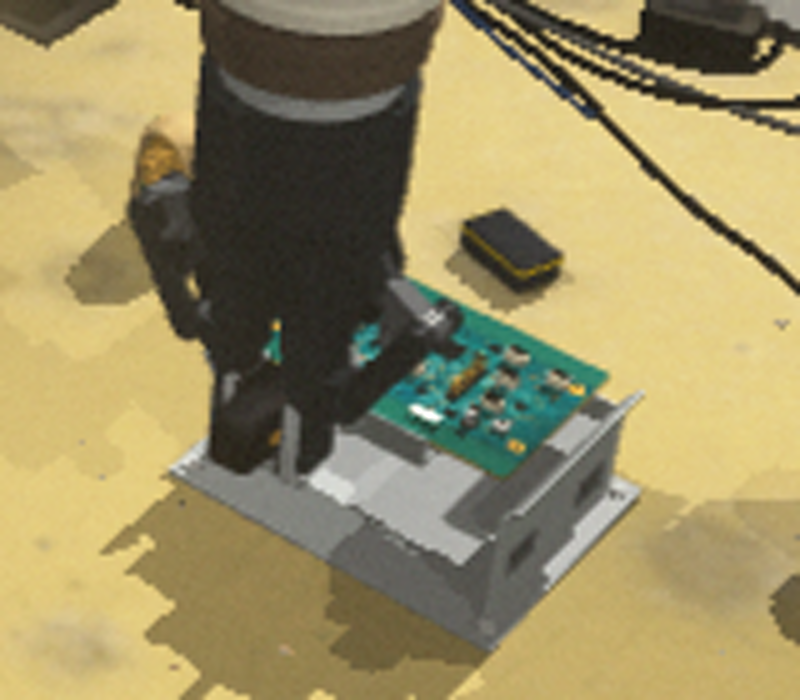

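View pics/top14.png

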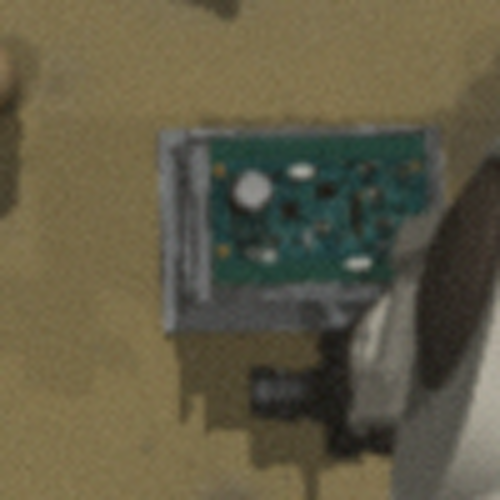

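```bash
python3 - <<'E'
from fr import *
from h import *
import pickle
np.set_printoptions(precision=4,suppress=True)
T=pickle.load(open("top14.pkl","rb"));S=pickle.load(open("scene14.pkl","rb"))
t=lambda U,V:(T,(U+.5)/5-.5+350,(V+.5)/5-.5+130)
s=lambda U,V:(S,(U+.5)/5-.5+340,(V+.5)/5-.5+160)
print("tri back-y",tri([t(432,137),s(610,373)]))
z=.071
print("top",[atz(*t(*a),z) for a in((432,137),(211,136),(213,282))])
print("scene",[atz(*s(*a),z) for a in((505,478),(610,373))])
O=np.array([.647,-.1588])
print("pred wrist-frame ctr rel stand", .5349+.06+.056-.647)
# overlay predicted stand and board for views
import cv2
def draw(c,off,name,ctr):
    a0,a1,b0,b1=off
    im=cv2.resize(c["color"][a0:a1,b0:b1,::-1],None,fx=5,fy=5,interpolation=cv2.INTER_CUBIC)
    def L(pts,col):
        q=(proj(c,np.array(pts))-[b0,a0]+.5)*5-.5
        cv2.polylines(im,[q.round().astype(int)],True,col,1)
    x,y=O
    L([[x-.062,y-.08,.004],[x+.062,y-.08,.004],[x+.062,y+.08,.004],[x-.062,y+.08,.004]],(0,0,255))
    for sg in(-1,1): L([[x-.047,y+sg*.044,.045],[x+.05,y+sg*.044,.045],[x+.05,y+sg*.067,.045],[x-.047,y+sg*.067,.045]],(255,0,255))
    u,v=ctr;zz=.071
    L([[u-.0425,v-.0625,zz],[u+.0425,v-.0625,zz],[u+.0425,v+.0625,zz],[u-.0425,v+.0625,zz]],(0,255,255))
    cv2.imwrite(name,im)
draw(T,(130,230,350,450),"pics/ot14.png",(.6475,-.1588));draw(S,(160,300,340,500),"pics/os14.png",(.6475,-.1588))
E
```

```text
tri back-y (array([ 0.6871, -0.2232,  0.0764]), [np.float64(0.22429223706105486), np.float64(0.31625632506828255)])
top [array([ 0.6878, -0.2241,  0.071 ]), array([ 0.6898, -0.0968,  0.071 ]), array([ 0.6052, -0.0953,  0.071 ])]
scene [array([ 0.6098, -0.2223,  0.071 ]), array([ 0.6941, -0.221 ,  0.071 ])]
pred wrist-frame ctr rel stand 0.0039000000000000146
```

View pics/ot14.png

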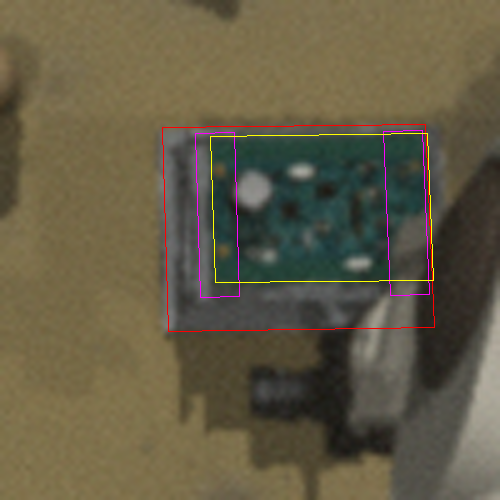

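View pics/os14.png

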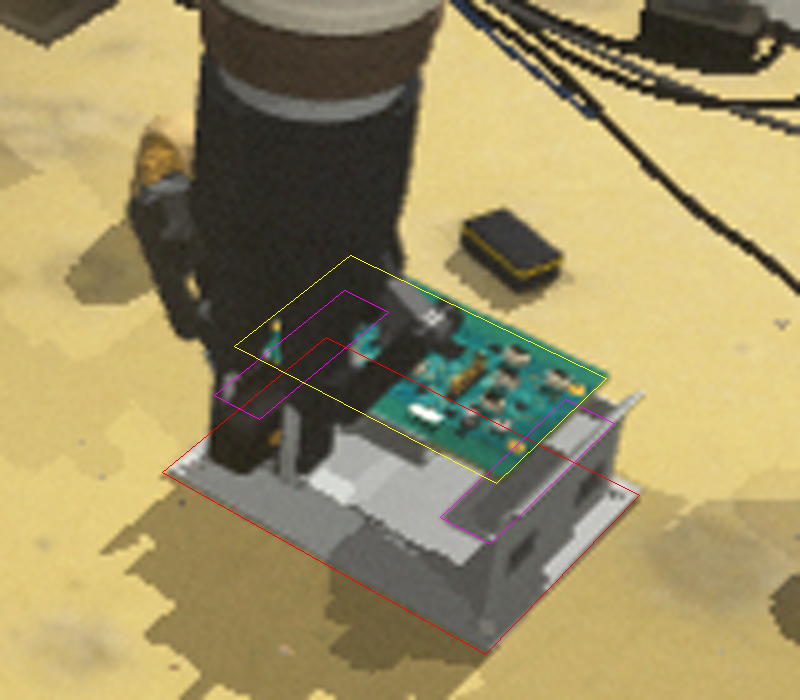

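>>> servo_tool([
  [[0, 0, 4, 0, 0, 0], [0, 0, 5, 0, 0, 0], [0, 0, 4, 0, 0, 0], [0, 0, 3, 0, 0, 0], [0, 0, 2, 0, 0, 0]],
])

```text
time: 21.65
ee_pos: [0.5346, -0.1594, 0.0933]
tcp_rot: [180.0, -0.0, -179.6]
wrist_force: [-0.6, 0.0, -3.2]
opening: 0.0186
```

>>> servo_tool([
  [[0, 0, 1.5, 0, 0, 0], [0, 0, 1, 0, 0, 0], [0, 0, 1, 0, 0, 0]],
])

```text
time: 21.95
ee_pos: [0.5348, -0.1594, 0.0903]
tcp_rot: [-180.0, 0.0, -179.6]
wrist_force: [-0.4, 0.9, -3.7]
opening: 0.0188
```

>>> servo_tool([
  [[0, 0, 1, 0, 0, 0], [0, 0, 1, 0, 0, 0], [0, 0, 1, 0, 0, 0]],
])

```text
time: 22.25
ee_pos: [0.5349, -0.1594, 0.0874]
tcp_rot: [-180.0, 0.0, -179.6]
wrist_force: [-0.3, 0.2, -2.6]
opening: 0.0186
```

```bash
python3 look.py 15 "(160,300,340,500)" "(130,230,350,450)"
```

```text
22.25 [ 0.5349 -0.1594  0.0874] [-1.7999e+02  2.0000e-02 -1.7959e+02] [-0.26  0.24 -2.6 ] [ 0.041  0.207 -0.044]
[ 0.86  0.98 -2.69] [ 0.02   0.137 -0.011]
```

View pics/scene15.png

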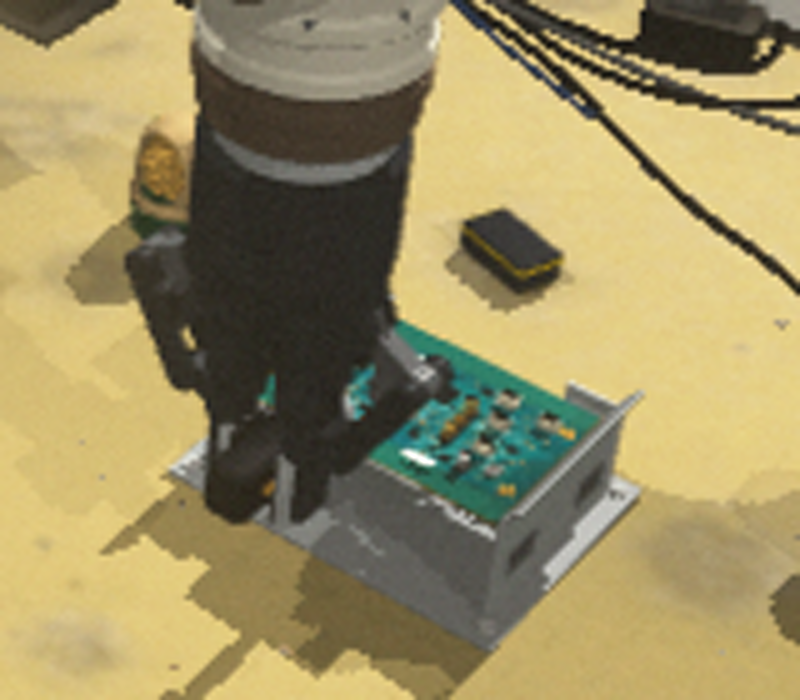

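>>> servo_tool([
  [[0, 0, 1, 0, 0, 0], [0, 0, 1.5, 0, 0, 0], [0, 0, 2, 0, 0, 0], [0, 0, 2, 0, 0, 0], [0, 0, 2, 0, 0, 0]],
])

```text
time: 22.85
ee_pos: [0.5347, -0.1594, 0.0786]
tcp_rot: [180.0, -0.0, -179.6]
wrist_force: [0.5, 0.1, -1.9]
opening: 0.0188
```

>>> servo_tool([
  [[0, 0, 1.5, 0, 0, 0], [0, 0, 1, 0, 0, 0], [0, 0, 0, 0, 0, 0]],
])

```text
time: 23.15
ee_pos: [0.5347, -0.1594, 0.0761]
tcp_rot: [180.0, -0.0, -179.6]
wrist_force: [0.4, -0.6, -3.2]
opening: 0.0185
```

```bash
python3 look.py 16 "(160,300,340,500)" "(130,230,350,450)"
```

```text
23.15 [ 0.5347 -0.1594  0.0761] [ 1.8000e+02 -1.0000e-02 -1.7959e+02] [ 0.36 -0.59 -3.22] [0.048 0.158 0.012]
[-0.32 -0.08 -2.88] [-0.043  0.15  -0.004]
```

View pics/scene16.png

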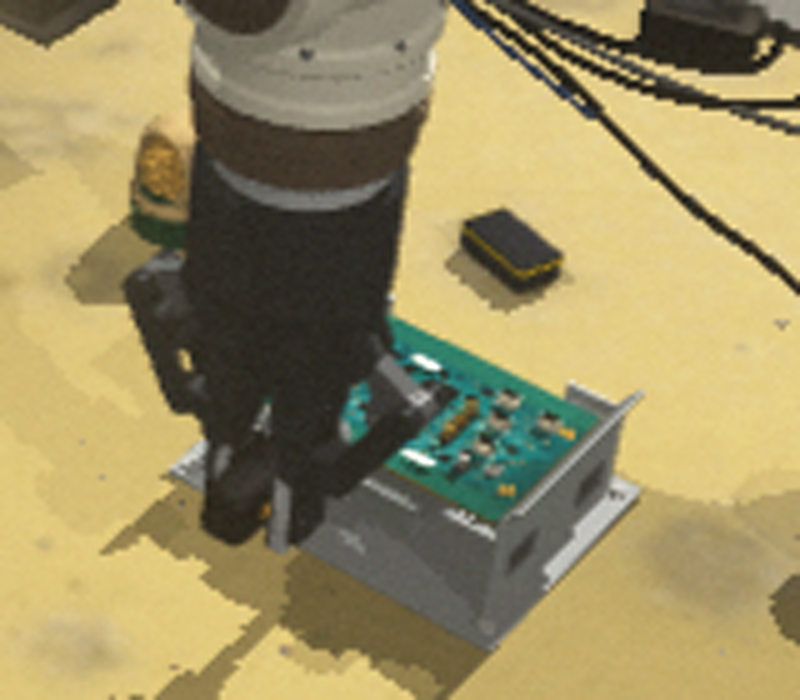

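View pics/top16.png

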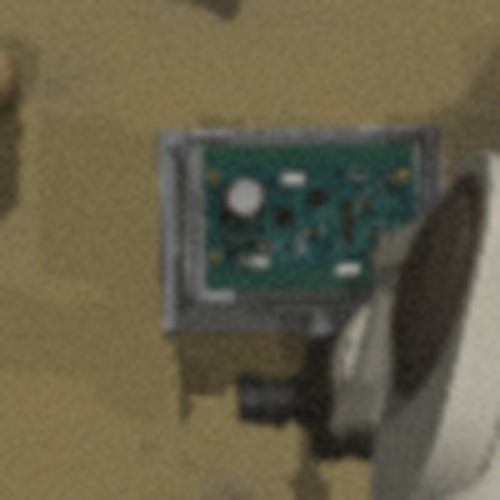

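>>> servo_tool([
  [[4, 0, 0, 0, 0, 0], [8, 0, 0, 0, 0, 0], [14, 0, 0, 0, 0, 0], [20, 0, 0, 0, 0, 0], [24, 0, 0, 0, 0, 0]],
])

```text
time: 23.75
ee_pos: [0.4637, -0.1598, 0.0762]
tcp_rot: [-180.0, -0.0, -179.6]
wrist_force: [-0.9, -0.4, -2.8]
opening: 0.0187
```

>>> servo_tool([
  [[24, 0, 0, 0, 0, 0], [20, 0, 0, 0, 0, 0], [14, 0, 0, 0, 0, 0], [8, 0, 0, 0, 0, 0], [0, 0, 0, 0, 0, 0]],
])

```text
time: 24.25
ee_pos: [0.398, -0.1604, 0.0765]
tcp_rot: [-180.0, 0.0, -179.6]
wrist_force: [0.1, -0.6, -2.0]
opening: 0.0185
```

```bash
python3 look.py 17 "(160,300,340,500)" "(130,230,350,450)"; python3 - <<'E'
from fr import *
p,R=cur()
A=p.copy();B=np.array([.4193,-.0548,.13])
n=13;pr=np.minimum(1,np.arange(1,n+1)/12.)
p,R=plan(p,R,[(A+[0,0,.04],R,2)])
p,R=plan(p,R,[(B,down(-98.6),12)])
E
```

```text
24.25 [ 0.398  -0.1604  0.0765] [-1.7999e+02  3.0000e-02 -1.7962e+02] [ 0.06 -0.55 -1.97] [-0.008  0.15  -0.047]
[ 0.76 -0.01 -2.99] [-0.006  0.131  0.007]
[[[0.0, 0.0, -20.0, 0.0, 0.0, 0.0], [0.0, 0.0, -20.0, 0.0, 0.0, 0.0]]]
end [ 0.3991 -0.1605  0.1165] [-1.7998e+02  5.0000e-02 -1.7960e+02]
[[[-1.7, 8.8, -1.1, 0.0, 0.0, -0.118], [-2.8, 8.5, -1.1, 0.0, 0.0, -0.118], [-3.8, 8.1, -1.1, 0.0, 0.0, -0.118], [-4.7, 7.7, -1.1, 0.0, 0.0, -0.118], [-5.6, 7.0, -1.1, 0.0, 0.0, -0.118]]]
[[[-6.3, 6.3, -1.1, 0.0, 0.0, -0.118], [-7.0, 5.6, -1.1, 0.0, 0.0, -0.118], [-7.7, 4.7, -1.2, 0.0, 0.0, -0.118], [-8.1, 3.7, -1.1, 0.0, 0.0, -0.117], [-8.5, 2.8, -1.2, 0.0, 0.0, -0.118]]]
[[[-8.8, 1.8, -1.1, 0.0, 0.0, -0.117], [-9.0, 0.7, -1.2, -0.001, 0.0, -0.118]]]
end [ 0.4193 -0.0548  0.13  ] [ 1.800e+02 -1.000e-02 -9.858e+01]
```

View pics/scene17.png

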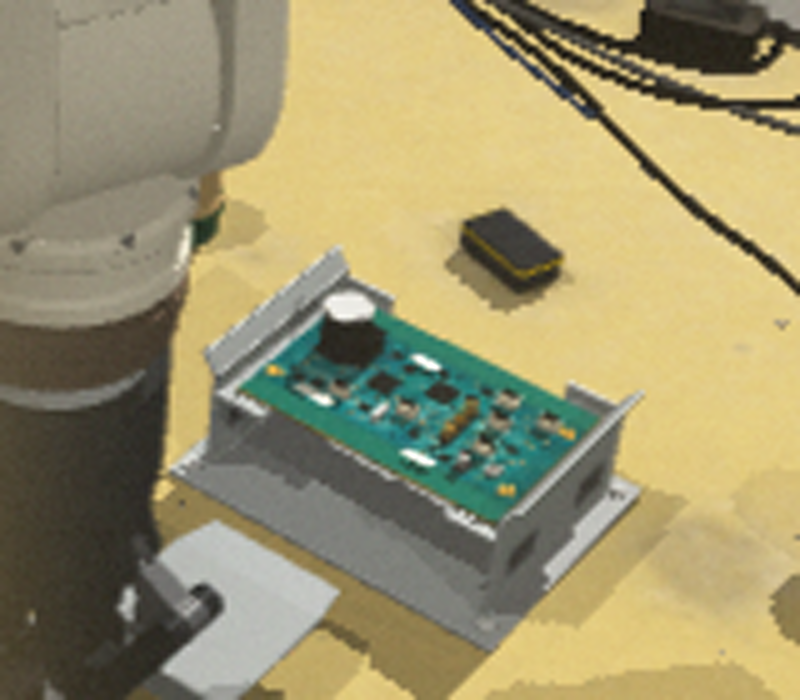

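View pics/top17.png

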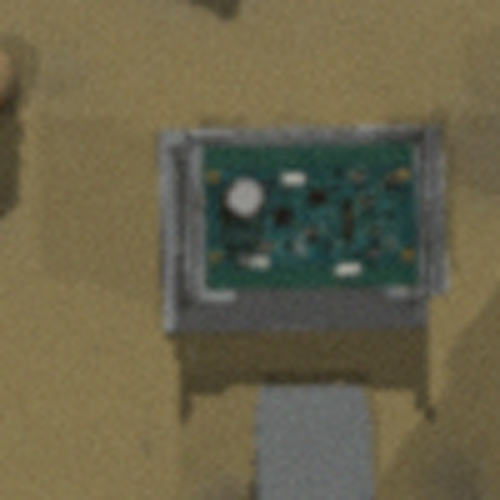

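>>> servo_tool([
  [[0, 0, -15, 0, 0, 0], [0, 0, -20, 0, 0, 0], [-1.7, 9, -6, 0, 0, -0.118], [-2.8, 8.5, -1, 0, 0, -0.118], [-3.8, 8, -1, 0, 0, -0.118]],
])

```text
time: 24.85
ee_pos: [0.4047, -0.1336, 0.1196]
tcp_rot: [-180.0, 0.0, -159.0]
wrist_force: [0.1, 0.4, -2.2]
opening: 0.0189
```

>>> servo_tool([
  [[-4.7, 7.5, -1, 0, 0, -0.118], [-5.6, 7, -1, 0, 0, -0.118], [-6.3, 6.5, -1, 0, 0, -0.118], [-7, 5.5, -1, 0, 0, -0.118], [-7.7, 4.5, -1, 0, 0, -0.118]],
])

```text
time: 25.35
ee_pos: [0.4132, -0.0896, 0.1243]
tcp_rot: [-180.0, -0.0, -125.2]
wrist_force: [-0.1, -0.1, -3.0]
opening: 0.0187
```

>>> servo_tool([
  [[-8, 3.7, -1, 0, 0, -0.118], [-8.5, 2.8, -1, 0, 0, -0.118], [-9, 1.8, -1, 0, 0, -0.117], [-9, 0.7, -1, 0, 0, -0.117], [0, 0, 0, 0, 0, 0]],
])

```text
time: 25.85
ee_pos: [0.4199, -0.054, 0.1284]
tcp_rot: [-180.0, 0.0, -98.4]
wrist_force: [-0.7, 0.1, -3.0]
opening: 0.0186
```

>>> servo_tool([
  [[0, 0, 15, 0, 0, 0], [0, 0, 20, 0, 0, 0], [0, 0, 15, 0, 0, 0], [0, 0, 8, 0, 0, 0], [0, 0, 0, 0, 0, 0]],
])

```text
time: 26.35
ee_pos: [0.4182, -0.0549, 0.0686]
tcp_rot: [179.9, -0.0, -98.7]
wrist_force: [-0.7, 0.1, -3.0]
opening: 0.0185
```

```bash
python3 look.py 18 "(210,310,240,400)" "(190,280,300,430)"
```

```text
26.35 [ 0.4182 -0.0549  0.0686] [ 1.7986e+02 -1.0000e-02 -9.8690e+01] [-0.66  0.07 -3.02] [-0.168  0.046  0.028]
[-0.46  0.75 -1.26] [-0.182 -0.006  0.049]
```

View pics/scene18.png

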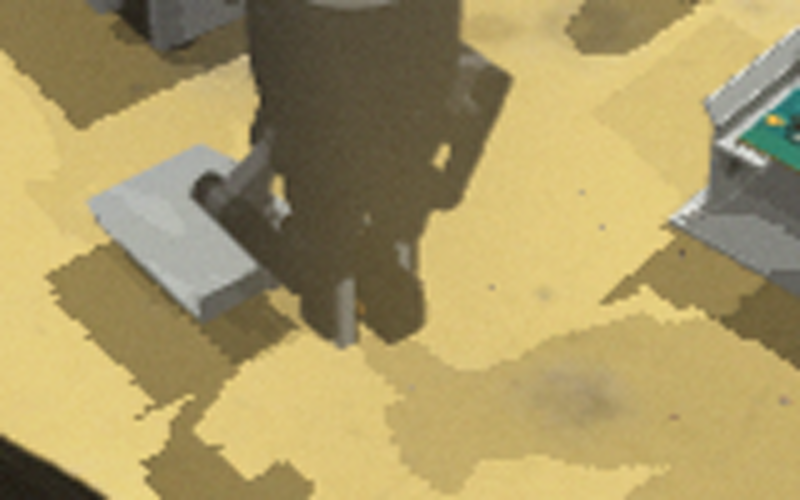

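View pics/top18.png

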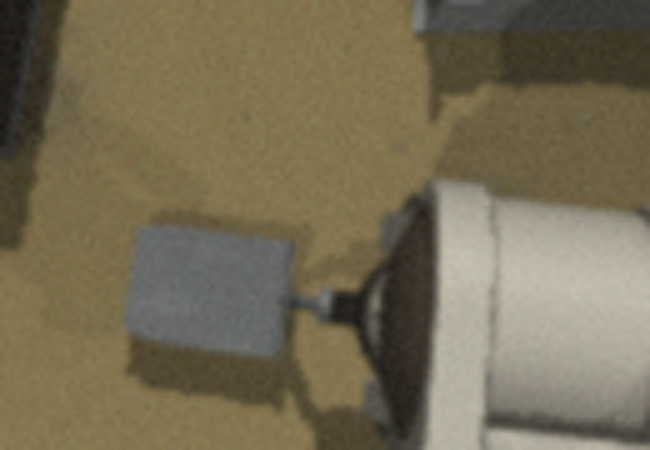

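>>> servo_tool([
  [[0, 0, 8, 0, 0, 0], [0, 0, 7, 0, 0, 0], [0, 0, 4, 0, 0, 0], [0, 0, 2, 0, 0, 0], [0, 0, 0, 0, 0, 0]],
])

```text
time: 26.95
ee_pos: [0.4189, -0.0547, 0.049]
tcp_rot: [180.0, -0.0, -98.6]
wrist_force: [-0.3, -0.7, -2.4]
opening: 0.0191
```

>>> servo_tool([
  [[0, 0, 1, 0, 0, 0], [0, 0, 0, 0, 0, 0]],
])

```text
time: 27.15
ee_pos: [0.4192, -0.0547, 0.0484]
tcp_rot: [-180.0, 0.0, -98.6]
wrist_force: [-0.1, 0.0, -1.7]
opening: 0.0184
```

>>> servo_tool([
  [[0, 0, 0.5, 0, 0, 0], [0, 0, 0, 0, 0, 0]],
])

```text
time: 27.35
ee_pos: [0.4191, -0.0547, 0.0478]
tcp_rot: [-180.0, -0.0, -98.6]
wrist_force: [0.5, -0.3, -3.1]
opening: 0.0189
```

>>> servo_tool([
  [[0, 0, 0.7, 0, 0, 0], [0, 0, 0.6, 0, 0, 0], [0, 0, 0, 0, 0, 0]],
])

```text
time: 27.65
ee_pos: [0.419, -0.0547, 0.0464]
tcp_rot: [180.0, -0.0, -98.6]
wrist_force: [-0.9, -0.5, -2.8]
opening: 0.0186
```

>>> servo_tool([
  [[0, 0, 0.6, 0, 0, 0], [0, 0, 0, 0, 0, 0]],
])

```text
time: 27.85
ee_pos: [0.4191, -0.0547, 0.0459]
tcp_rot: [180.0, -0.0, -98.6]
wrist_force: [-0.2, -0.8, -1.8]
opening: 0.019
```

>>> servo_tool([
  [[0, 0, 0.5, 0, 0, 0], [0, 0, 0, 0, 0, 0]],
])

```text
time: 28.05
ee_pos: [0.4192, -0.0547, 0.0455]
tcp_rot: [-180.0, -0.0, -98.6]
wrist_force: [-0.5, -0.6, -0.6]
opening: 0.0189
```

Light contact with the bench; open gradually and retract.

>>> servo_tool([
  [[0, 0, 0.3, 0, 0, 0], [0, 0, 0, 0, 0, 0]],
])

```text
time: 28.25
ee_pos: [0.4192, -0.0548, 0.0454]
tcp_rot: [-180.0, -0.0, -98.6]
wrist_force: [-0.9, -0.8, 2.0]
opening: 0.0187
```

>>> servo_tool([
  [[0, 0, 0, 0, 0, 0], [0, 0, 0, 0, 0, 0], [0, 0, 0, 0, 0, 0], [0, 0, 0, 0, 0, 0], [0, 0, 0, 0, 0, 0]],
], gripper=80)

```text
time: 28.75
ee_pos: [0.4191, -0.0547, 0.0451]
tcp_rot: [-180.0, 0.0, -98.6]
wrist_force: [0.3, 0.1, 0.4]
opening: 0.0802
```

>>> servo_tool([
  [[0, 0, 0, 0, 0, 0], [0, 0, -5, 0, 0, 0], [0, 0, -15, 0, 0, 0], [0, 0, -30, 0, 0, 0], [0, 0, -40, 0, 0, 0]],
])

```text
time: 29.25
ee_pos: [0.4181, -0.0546, 0.1352]
tcp_rot: [179.8, -0.0, -98.6]
wrist_force: [0.6, -0.7, 0.3]
opening: 0.0803
```

>>> servo_tool([
  [[10, 0, -40, 0, 0, 0], [20, 0, -20, 0, 0, 0], [10, 0, 0, 0, 0, 0], [0, 0, 0, 0, 0, 0], [0, 0, 0, 0, 0, 0]],
])

```text
time: 29.75
ee_pos: [0.4127, -0.0941, 0.194]
tcp_rot: [179.9, 0.0, -98.6]
wrist_force: [-0.5, 0.2, -0.4]
opening: 0.0799
```

```bash
python3 look.py 19 "(140,300,210,490)" "(130,290,190,450)"; python3 - <<'E'
from h import *
c=bot.camera("wrist");cv2.imwrite("pics/w19.png",c["color"][:,:,::-1])
for n in("scene19","top19"):
    a=cv2.imread(f"pics/{n}.png");cv2.imwrite(f"pics/{n}s.png",cv2.resize(a,None,fx=.55,fy=.55,interpolation=cv2.INTER_AREA))
E
```

```text
29.75 [ 0.4127 -0.0941  0.194 ] [ 1.799e+02  2.000e-02 -9.861e+01] [-0.46  0.22 -0.42] [0.008 0.004 0.033]
[ 0.1  -0.33  0.03] [ 0.026  0.    -0.022]
```

View pics/scene19s.png

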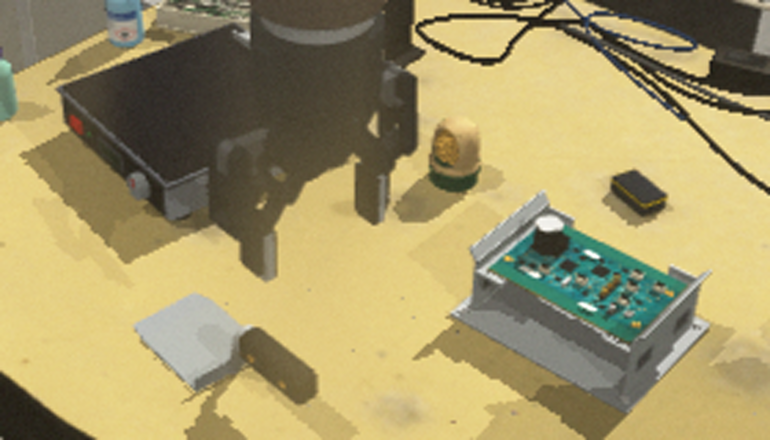

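View pics/top19s.png

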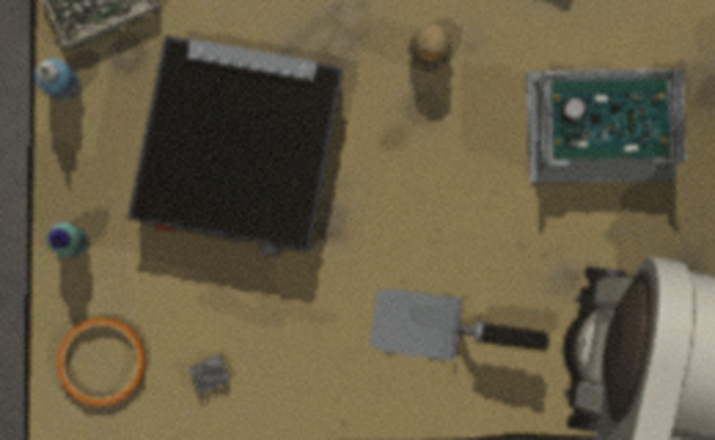

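View pics/w19.png

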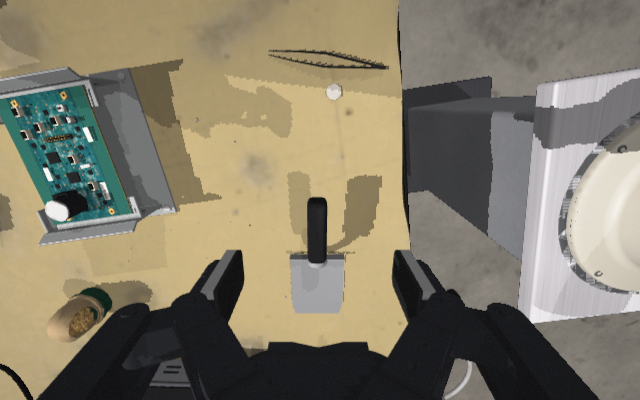

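```bash
python3 -c "
from workcell import bot
print(bot.job_done()); print(bot.get_obs()['time'])"
```

```text
the job is handed in; nothing more can be done
None
the job is handed in; nothing more can be done
```

The board is on the cooling stand and the lifter is back on the bench. I handed the job in at about 30 s of the 70 s allowed.

**What I did**
- I gripped the lifter by its handle and pitched it 5° nose-down until its front edge just touched the glass.
- I slid it about 120 mm forward. The board came up against the stop and the blade went under it.
- I levelled and lifted the board, carried it level, and lowered it between the stand walls onto the ledges.
- I drew the blade out below the board, laid the lifter back where it had been, and backed the gripper away.

**Last checks**
- **Board:** the scene, top and wrist pictures show it lying flat on both ledges, between the walls and in front of the stops. It did not shift when the blade was withdrawn.
- **Lifter:** it lies flat on the bench, and the gripper is open and clear of everything.
- **Other things:** the preheater, tip cleaner, bottle and other items look unmoved.
- **Forces:** pressing on the glass read up to about 6 N and the sideways push about 3 N. The robot touches nothing now.

**Where readings disagreed**
- **Board position over the stand:** the top, scene and wrist-camera estimates differed by 2 to 4 mm along x. I placed the board by its position relative to the stand in each picture.
- **Blade bend:** contact with the glass suggested almost none, while the pictures suggested 0 to 2 mm. The blade went under either way.

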